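# Find the high spot of a bent pasta-machine roller with a dial gauge

### The job

The pasta machine's roller is bent. Lower the dial gauge on its slide until its plunger bears on the roller at about half its stroke, then turn the roller once right round by the crank, watching the gauge, and leave it with the highest spot of the bend straight up under the plunger. The plunger must stay on the roller all the way round and must never be driven to the end of its stroke; the machine stands loose, so do not shove or lift it, and leave the other things on the counter alone.

Things in the scene. Friction and masses are not known exactly. Their poses are not given: they have to be found in the camera images.
- machine: Steel pasta machine, 124 x 188 x 123 mm, hood off, one of its two rollers out; loose on rubber feet, 3 kg in all; a side push over about 13 to 20 N slides it. Origin: centre of its underside. x to its back, y along the roller (left seen from its front, where the dial faces), z up. Outer faces of its two cheeks at y = -94 and +94 mm.
- roller_axis (a point): Middle of the roller's turning axis (along the machine's y), 98 mm above the machine's underside. The roller, 32 mm thick, lies between the cheeks. It is bent: its middle stands 3 mm off this axis, to a side that the crank does not tell. Wall cabinets overhang the back and right of the counter from 0.36 m above it: come in from the robot's side.
- grip_mid (a point): Middle of the crank's round wooden grip, 22 mm thick, 44 mm long, parallel to the roller, spinning freely on its pin. On the machine's right (-y) side, 148.5 mm from the machine's middle; goes round the roller's axis at a radius of 40 mm (lowest 58 mm above the counter). The crank arm's face is 23 mm from this point, toward the machine; the cheek 54 mm.
- crank (a joint): Angle of crank and roller, rad: 0 with the grip straight above the roller's axis; grows as the grip goes from the top toward the machine's back (+x), then down. Turns any number of times either way, stays where it is left; takes about 0.1 N m, that is 2 to 4 N at the grip.
- lift_knob (a point): Point on the axis of the gauge's upright round lifting knob, 16 mm thick, 36 mm long, 12 mm below its top. It stands on the dial gauge (whose rim is 25 mm below this point), above the machine's middle. Pushed down or pulled up, it moves the gauge on its slide. The gauge's column, its face 42 mm behind the knob's axis, reaches 220 mm above the underside.
- slide (a joint): How far the gauge has been lowered from its top position, m, 0 to 0.038. 7 N of dry friction, so it stays where it is left; 5 to 8 N push it down. The tip touches the roller somewhere between 0.017 and 0.023, as the bend happens to lie.
- plunger (a joint): How far the gauge's sprung plunger is pushed in, m: 0 hanging free, 0.016 at the end of its stroke. Spring 0.5 N plus 0.1 N per mm. It rises and falls 6 mm in all (3 mm either side of the mean) as the bent roller goes round once; lowering the gauge on the roller by 1 mm pushes it in by 1 mm.
- needle (a joint): Black needle of the gauge's white dial (43 mm across, facing the machine's front, its centre 50 mm below lift_knob): 0.375 rad for each mm of the plunger, clockwise seen from the front; 0 straight up, about straight down at half stroke.
- tip (a point): Lowest point of the plunger's 6 mm ball tip, over the middle of the roller. Resting on it, it is 113.6 mm above the machine's underside on average over a turn, 116.6 mm with the highest spot under it, 110.7 mm with the lowest.
- screwdriver: Screwdriver, 190 mm long, lying on the chopping board on the right; bystander.
- marker: Black and white marker pen, 135 mm long, lying on the counter in front on the right; bystander.
- salt_shaker: Salt shaker, 44 mm wide, 90 mm high, standing behind the machine; bystander.
- opener: Bottle opener with a black handle, 174 mm long, lying on the counter to the left of the machine; bystander.

How it is judged:
By the outcome, as a careful person would: the job done as asked, in the order asked, and still so for the second after the job is handed in, with the robot touching nothing.
It also fails if it takes over 67 s, if anything falls off the work surface, if the arm or the gripper's body presses on something with over 40 N, if the wrist force passes 120 N, or if a joint passes its speed limit or range.

### The arm

A 6-joint arm with a two-finger parallel gripper is mounted at the origin on a cart in front of the work surface, level with it; the furniture and walls round the work are solid. World frame = base frame: x ahead of the robot, y to its left, z up, the work surface at z = 0. Lengths are in m, angles in degrees, forces in N, time in s.
With the tool pointing down it reaches from about 0.3 to 0.875 m from the base axis. Payload 4.2 kg.
Tool frame: the origin (TCP) lies at the very end of the fingers, on their centre line; the grasp point (between the pads) lies 19 mm behind it; z points along the fingers, y is the line along which they close (so a half turn about z gives the same grasp; the last joint's range is limited). The gripper opens to 85 mm and grips with 20 to 120 N. Pads are 22 mm wide; open, the fingers measure 114 mm over their backs; the gripper's body (76 mm by 85 mm) begins 54 mm behind the grasp point. The pads swing forward as they close: fully open they stand 13 mm farther back than shut.
Start: joints at [-69.041, 18.312, 89.639, -0, 72.044, -1.146], TCP at [0.216, -0.533, 0.231] pointing down, gripper open.
Joint ranges: [-177.97, 177.97], [-48.28, 115.42], [12.27, 149.76], [-77.06, 257.06], [2.81, 150.46], [-146.56, 146.56]. Speed limits (degrees/s): [147.25, 147.25, 180, 180, 180, 180].

### API

Orientations are given as [roll, pitch, yaw] about the fixed x, y, z axes, in that order (R = Rz(yaw) Ry(pitch) Rx(roll)).
In Python, from workcell import * gives the robot as it stands.
- The arm moves only by the shell command python3 -m handwheel 'ROWS'. ROWS is JSON, a list of rows, each an object of numbers: "ax", "ay", "az": the turn, a rotation vector about the tool's x, y, z in rad; "x", "y", "z": the shift along the tool's x, y, z in cm; "gripper": the closure in counts, from 0 (fully open) to 255 (shut). In form: [{"ax": .., "ay": .., "az": .., "x": .., "y": .., "z": .., "gripper": ..}, ...]. A call has 1 to 20 rows; each row is the pose to reach, as a shift and turn from the pose commanded when the call began, along the tool's axes at that moment; what a row does not reach only later rows make up. A row lasts 1/10 s, in which the tool goes at most 50 mm and 8.59 degrees, less where a joint would pass 70% of its speed; a pose out of reach is approached as far as the arm can. A call with a gripper value outside its range is refused whole. The fingers move at their own pace and stop on an object; the grip force is fixed at half the most. Time passes only in rows, so rows that repeat a pose let the fingers close. It gives the time, the measured TCP pose, the force, the opening and the grip force at its end, in the units of the state.
- get_obs(): the state, without advancing time (a new reading comes with each control period).
- read_camera(name): name is "side" or "top"; returns a dict with "color" (400x640x3 uint8, blue, green, red), "z_map" (400x640 float32, m along the optical axis (not along the pixel's ray), 0 where there is no reading), "mtx" (3x3 intrinsics, pixels), "pose" (4x4, takes a point from camera to world coordinates). Camera axes: x right, y down, z forward; pixel columns grow to the right and rows downward; lengths in m; the calibration is good to about 2 mm. A picture is of the moment at which its call begins.
- sign_off(): hands the job in; it is judged then, once.
The state is a dict: "time_s": time; "qpos": joint angles; "joint_velocities": joint speeds; "joint_efforts": joint torques, N m; "ee_pos": TCP position; "eef_rot": TCP orientation; "wrist_force": force on the tool from outside, world axes, zero at the start; "moment": the same for the moment, N m; "finger_gap": finger opening in m; "finger_force": force on a finger pad.
Only numpy, scipy, OpenCV 4.12 (cv2) and the standard library are available. Lean on these libraries where they do the work, as an engineer would, in place of code of your own. Each camera call takes 0.05 s, during which the arm holds its last target. There are 200 camera calls.

## Working session

There is one attempt and no reset: what is moved stays moved. The work goes in short steps, Python scripts to look and compute and a shell command to move; the robot and the scene stay as the last step left them, time stands still between calls to the robot, and variables do not carry over. Pictures are saved under pics/ and viewed, at most 10 in all, crops included, and the job is handed in when it is done.

```bash
mkdir -p pics; ls; cat > h.py <<'E'
import numpy as np, cv2
from workcell import *
from scipy.spatial.transform import Rotation as R
def save(n,c): cv2.imwrite('pics/'+n+'.png',c)
def pt(o,u,v):
    z=o['z_map'][v,u]; K=o['mtx']; p=np.array([(u-K[0,2])/K[0,0]*z,(v-K[1,2])/K[1,1]*z,z,1]); return (o['pose']@p)[:3]
E
python3 - <<'E'
from h import *
for n in('side','top'):
    o=read_camera(n); save(n+'0',o['color']); np.savez(n+'0.npz',**o); print(n,o['mtx'].tolist(),o['pose'].round(3).tolist())
print(get_obs())
E
```

```text
pics
side [[514.3935910483515, 0.0, 310.9388061984006], [0.0, 514.3935910483515, 194.6492502676918], [0.0, 0.0, 1.0]] [[0.895, -0.25, 0.37, -0.114], [-0.447, -0.466, 0.764, -1.309], [-0.019, -0.849, -0.529, 1.064], [0.0, 0.0, 0.0, 1.0]]
top [[379.16377368333673, 0.0, 318.85544525309774], [0.0, 379.16377368333673, 203.59802728332602], [0.0, 0.0, 1.0]] [[-0.004, -0.999, 0.05, 0.457], [-1.0, 0.004, -0.015, 0.018], [0.015, -0.05, -0.999, 1.345], [0.0, 0.0, 0.0, 1.0]]
{'time_s': 0.1, 'qpos': array([-6.90427348e+01,  1.83482253e+01,  8.96991524e+01, -2.82664349e-04,
        7.20449977e+01, -1.14398818e+00]), 'joint_velocities': array([ 0.02134624, -0.01244653, -0.35328791, -0.01952518,  0.07620812,
        0.03280085]), 'joint_efforts': array([-1.21306657e-04, -4.16409051e+01, -2.34705126e+01, -1.14779332e-04,
        4.86925317e-03,  1.30352880e-06]), 'ee_pos': array([ 0.21620485, -0.53234275,  0.23056565]), 'eef_rot': array([-1.79907638e+02, -1.57557230e-03,  2.21013394e+01]), 'wrist_force': array([ 0.24836019, -0.52992025,  0.5676387 ]), 'moment': array([-0.01415997,  0.007619  , -0.01828665]), 'finger_force': 0.0, 'finger_gap': 0.08530244555299567}
```

View pics/side0.png

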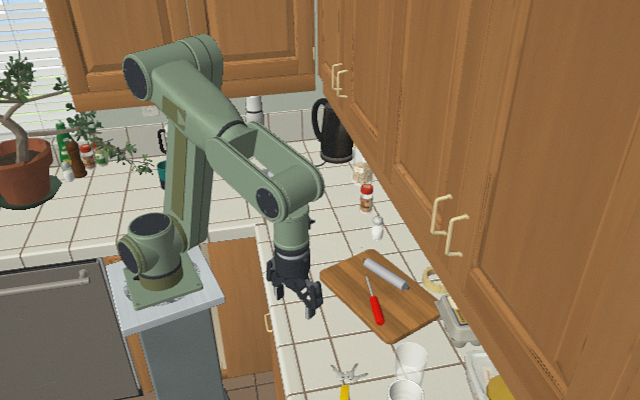

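View pics/top0.png

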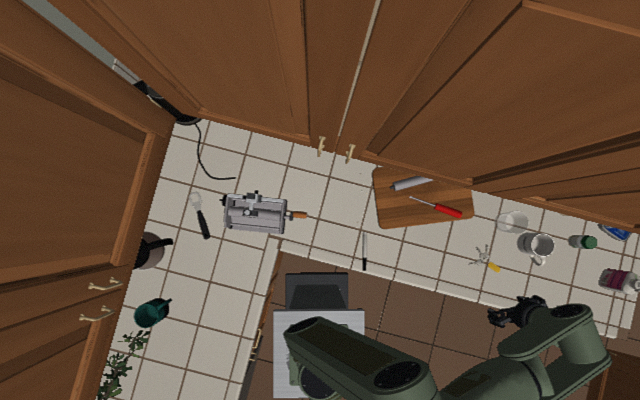

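The side view has the machine hidden behind the arm. The top view shows the machine at about (255,213) and the orange crank grip at (299,215). I'll measure both from the top view.

```bash
python3 - <<'E'
from h import *
o=dict(np.load('top0.npz')); c=o['color']
save('c1',cv2.resize(c[180:250,200:320],None,fx=6,fy=6,interpolation=cv2.INTER_NEAREST))
hsv=cv2.cvtColor(c,cv2.COLOR_BGR2HSV)
m=(hsv[...,0]>5)&(hsv[...,0]<22)&(hsv[...,1]>120); m[:,:285]=0;m[:,315:]=0;m[:205]=0;m[:225]&=True;m[225:]=0
v,u=np.where(m); P=np.array([pt(o,a,b) for a,b in zip(u,v)]); print('grip',len(u),u.min(),u.max(),v.min(),v.max(),P.mean(0),P.min(0),P.max(0))
np.set_printoptions(linewidth=250)
Z=np.array([[pt(o,a,b)[2] for a in range(218,312,2)] for b in range(184,240,2)])
print((Z*1000).round().astype(int))
for b in(140,150,160,170): print(b,[pt(o,a,b).round(2).tolist() for a in (250,300,350)])
E
```

```text
grip 72 293 305 212 217 [0.48238124 0.06205797 0.14588586] [0.47445824 0.04310805 0.13950699] [0.49047861 0.08123015 0.15302936]
[[ 2  1 -2 ... -2  4  2]
 [ 0 -1 -3 ... -3 -1 -2]
 [-1 -3  3 ...  0 -2 -2]
 ...
 [-6  2 -1 ...  0  3  1]
 [ 3  1  0 ...  1 -6 -6]
 [-3  0  5 ... -1 -3  4]]
140 [[0.75, 0.24, 0.0], [0.64, 0.05, 0.49], [0.62, -0.06, 0.61]]
150 [[0.72, 0.24, -0.0], [0.72, 0.06, 0.0], [0.6, -0.06, 0.59]]
160 [[0.68, 0.24, -0.0], [0.68, 0.06, -0.0], [0.68, -0.12, -0.0]]
170 [[0.64, 0.24, 0.0], [0.64, 0.06, 0.0], [0.64, -0.12, -0.0]]
```

View pics/c1.png

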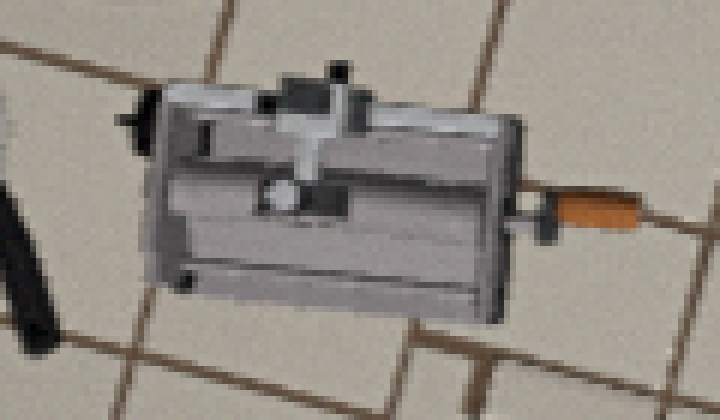

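The crop shows the machine turned about -5°. The lift knob is at pixel (247.5,212.5) and the grip spans (293–306, 212–217), close to the top of its circle. Next I'll get the machine frame from the depth points.

```bash
python3 - <<'E'
from h import *
o=dict(np.load('top0.npz')); K=o['mtx']
z=o['z_map'];vv,uu=np.mgrid[0:400,0:640]
P=np.stack([(uu-K[0,2])/K[0,0]*z,(vv-K[1,2])/K[1,1]*z,z,np.ones_like(z)],-1)@o['pose'].T
P=P[...,:3]; box=np.zeros((400,640),bool); box[182:242,212:288]=1
h=P[...,2]; m=box&(h>.012)&(h<.4)
def rect(mm):
    # single-height rays: use measured points
    q=P[mm][:,:2]; r=cv2.minAreaRect((q*1000).astype(np.float32)); return r
for lo,hi in((.02,.4),(.08,.13),(.108,.13),(.135,.4),(.17,.3)):
    mm=box&(h>lo)&(h<hi); print(lo,hi,mm.sum(),rect(mm), P[mm].mean(0).round(4))
np.set_printoptions(linewidth=260,threshold=10000)
print('cols',list(range(218,290,2)))
for b in range(190,238,2): print(b,(h[b,218:290:2]*1000).round().astype(int))
k=P[211:215,246:250]; print('knob',(k.reshape(-1,3)*1000).round(0).tolist())
E
```

```text
0.02 0.4 1829 ((498.140625, 212.89163208007812), (224.20138549804688, 132.07969665527344), 83.09708404541016) [0.4919 0.2126 0.1014]
0.08 0.13 893 ((498.7099609375, 212.7975616455078), (223.90798950195312, 130.8186492919922), 83.60337829589844) [0.5007 0.2121 0.1126]
0.108 0.13 645 ((502.8223876953125, 213.89877319335938), (220.2432098388672, 122.60967254638672), 84.55384826660156) [0.5066 0.2132 0.1171]
0.135 0.4 268 ((512.5386962890625, 211.8024139404297), (47.46247100830078, 76.32866668701172), 89.87736511230469) [0.5119 0.2059 0.2036]
0.17 0.3 268 ((512.5386962890625, 211.8024139404297), (47.46247100830078, 76.32866668701172), 89.87736511230469) [0.5119 0.2059 0.2036]
cols [218, 220, 222, 224, 226, 228, 230, 232, 234, 236, 238, 240, 242, 244, 246, 248, 250, 252, 254, 256, 258, 260, 262, 264, 266, 268, 270, 272, 274, 276, 278, 280, 282, 284, 286, 288]
190 [  1   1   4   0   1   0  -6   3  -4  -6  -1   0   2  -3   5   1  -1   3  -1 120  -1  -2   0  -2  -1   2  -4   4  -4   1  -1 -11   1  -3   4   0]
192 [  2  -4   4   3   4  -1  -2   3  -2   0   0   0  -2   0  -1   5  -1  -1 120 12
[... 3040 characters left out ...]
0   4  -4   1  -1   0   0   0  -3   2   2  10  17  15  12  16  14  12  17  11 104  47   1   2   1]
234 [-6  2 -1 -1  2  1  1  2 -7 -4  2  2 -3 -5 -2  2 -2  0  0  0  4 -1  6 -3 -4  0 -3  3 -2 -7  2  2 10 -4 -2 -4]
236 [ 3  1  0 -5  3  5  0  3  2 -2  2 -3 -2  0  2 -2 -6  1 -4  1  1 -2  4 -2 -2 -4 -1 -3 -4  1 -4  5  3  3 -6  1]
knob [[491.0, 212.0, 244.0], [491.0, 209.0, 242.0], [491.0, 206.0, 242.0], [491.0, 204.0, 240.0], [488.0, 212.0, 242.0], [488.0, 209.0, 243.0], [488.0, 207.0, 241.0], [488.0, 203.0, 243.0], [485.0, 212.0, 244.0], [485.0, 209.0, 243.0], [485.0, 206.0, 243.0], [485.0, 203.0, 244.0], [482.0, 211.0, 246.0], [482.0, 209.0, 242.0], [482.0, 206.0, 244.0], [483.0, 205.0, 230.0]]
```

```bash
python3 - <<'E'
from h import *
o=dict(np.load('top0.npz')); K=o['mtx']
z=o['z_map'];vv,uu=np.mgrid[0:400,0:640]
P=(np.stack([(uu-K[0,2])/K[0,0]*z,(vv-K[1,2])/K[1,1]*z,z,np.ones_like(z)],-1)@o['pose'].T)[...,:3]; h=P[...,2]
k=np.zeros((400,640),bool);k[206:220,238:256]=1;k&=(h>.232)&(h<.255)
print('knob',k.sum(),P[k].mean(0),np.median(h[k]),P[k].min(0),P[k].max(0))
rows=[]
for u in list(range(230,241))+list(range(261,277)):
    col=P[200:226,u]; s=(col[:,2]>.094)&(col[:,2]<.122); c=col[s]; 
    rows.append(((c[:,0].max()+c[:,0].min())/2,c[:,1].mean(),c[:,0].max()-c[:,0].min(),c[:,2].max()))
r=np.array(rows); print('roller widths',r[:,2].round(3)); f=np.polyfit(r[:,1],r[:,0],1); print('axis x=a*y+b',f,'yaw',-np.degrees(np.arctan(f[0])),'resid',(r[:,0]-np.polyval(f,r[:,1])).std())
# cheek outer edges on roller line
for y in(.305,.30,.12,.115,.11): pass
hsv=cv2.cvtColor(o['color'],cv2.COLOR_BGR2HSV)
m=(hsv[...,0]>5)&(hsv[...,0]<22)&(hsv[...,1]>120)&(h>.11); m[:,:285]=0;m[:,315:]=0;m[:205]=0;m[225:]=0
G=P[m]; g=np.array([(G[:,0].max()+G[:,0].min())/2,(G[:,1].max()+G[:,1].min())/2]);print('grip mean',G.mean(0),g,'ext',np.ptp(G,0))
psi=-np.arctan(f[0]); n=np.array([np.cos(psi),np.sin(psi)]); yd=np.array([-np.sin(psi),np.cos(psi)])
for q in (G.mean(0)[:2],g): print('grip off roller axis (+x back)',n@(q-np.array([np.polyval(f,q[1]),q[1]])))
kc=P[k].mean(0)[:2]; print('knob off', n@(kc-np.array([np.polyval(f,kc[1]),kc[1]])), 'knob->grip along y',yd@(G.mean(0)[:2]-kc))
E
```

```text
knob 26 [0.48814978 0.21050278 0.24329255] 0.24316692901156844 [0.48229613 0.20316327 0.24002045] [0.49407192 0.21799197 0.24893212]
roller widths [0.029 0.029 0.03  0.029 0.03  0.026 0.026 0.026 0.026 0.029 0.029 0.055
 0.058 0.029 0.058 0.029 0.03  0.026 0.058 0.058 0.029 0.058 0.029 0.03
 0.026 0.061 0.029]
axis x=a*y+b [0.0572638  0.48104364] yaw -3.277394877504399 resid 0.005514321029949201
grip mean [0.48238124 0.06205797 0.14588586] [0.48246843 0.0621691 ] ext [0.01602037 0.0381221  0.01352236]
grip off roller axis (+x back) -0.002212451683366953
grip off roller axis (+x back) -0.002131763329723877
knob off -0.004939958606223154 knob->grip along y -0.14853180550352277
```

```bash
python3 -m handwheel '[{"z":-7,"gripper":255},{"z":-7,"gripper":255},{"x":53.1,"y":-58.6,"z":-7,"az":-1.1,"gripper":255},{"x":53.1,"y":-58.6,"z":-7,"az":-1.1,"gripper":255},{"x":53.1,"y":-58.6,"z":-7,"az":-1.1,"gripper":255},{"x":53.1,"y":-58.6,"z":-7,"az":-1.1,"gripper":255},{"x":53.1,"y":-58.6,"z":-7,"az":-1.1,"gripper":255},{"x":53.1,"y":-58.6,"z":-7,"az":-1.1,"gripper":255},{"x":53.1,"y":-58.6,"z":-7,"az":-1.1,"gripper":255},{"x":53.1,"y":-58.6,"z":-7,"az":-1.1,"gripper":255},{"x":53.1,"y":-58.6,"z":-7,"az":-1.1,"gripper":255},{"x":53.1,"y":-58.6,"z":-7,"az":-1.1,"gripper":255},{"x":53.1,"y":-58.6,"z":-7,"az":-1.1,"gripper":255},{"x":53.1,"y":-58.6,"z":-7,"az":-1.1,"gripper":255},{"x":53.1,"y":-58.6,"z":-7,"az":-1.1,"gripper":255},{"x":53.1,"y":-58.6,"z":-7,"az":-1.1,"gripper":255},{"x":53.1,"y":-58.6,"z":-7,"az":-1.1,"gripper":255},{"x":53.1,"y":-58.6,"z":-7,"az":-1.1,"gripper":255},{"x":53.1,"y":-58.6,"z":-7,"az":-1.1,"gripper":255},{"x":53.1,"y":-58.6,"z":-7,"az":-1.1,"gripper":255}]'
python3 - <<'E'
from h import *
s=read_camera('side'); K=s['mtx'];T=np.linalg.inv(s['pose'])
def pr(p): q=T@np.append(p,1); q=K@q[:3]; return q[:2]/q[2]
d=pr([.478,.21,.181]); print('dial px',d, 'z', (T@[.478,.21,.181,1])[2])
u,v=d.astype(int); save('s1',cv2.resize(s['color'][v-30:v+30,u-40:u+40],None,fx=9,fy=9,interpolation=cv2.INTER_CUBIC)); save('s1f',s['color']);print(u,v)
o=dict(np.load('top0.npz')); K=o['mtx']
z=o['z_map'];vv,uu=np.mgrid[0:400,0:640]
P=(np.stack([(uu-K[0,2])/K[0,0]*z,(vv-K[1,2])/K[1,1]*z,z,np.ones_like(z)],-1)@o['pose'].T)[...,:3]
r=[]
for u in list(range(230,241))+list(range(261,278)):
    c=P[203:224,u]; c=c[(c[:,2]>.094)&(c[:,2]<.119)]; w=np.ptp(c[:,0])
    if w<.036: r.append(((c[:,0].max()+c[:,0].min())/2,c[:,1].mean()))
r=np.array(r); f=np.polyfit(r[:,1],r[:,0],1); print(f,-np.degrees(np.arctan(f[0])),len(r),(r[:,0]-np.polyval(f,r[:,1])).std(), np.polyval(f,.2105),np.polyval(f,.062))
E
```

```text
dial px [274.01297876 164.93804199] z 1.8464055125998093
274 164
[0.10807383 0.46678991] -6.168234056446264 28 0.0008296466924241116 0.48953945484112593 0.4734904903762033$[0]: bad value
```

```bash
python3 -m handwheel '[{"ax":0,"ay":0,"az":0,"x":0,"y":0,"z":-7,"gripper":255}]'; python3 -m handwheel --help | head -20
```

```text
time_s: 0.25
ee_pos: [0.2147, -0.5285, 0.274]
eef_rot: [-178.9, -0.0, 22.1]
wrist_force: [1.0, -2.0, 0.0]
finger_gap: 0.073
finger_force: 0.0invalid input: not JSON, or not a number
```

```bash
python3 -m handwheel '[{"ax":0,"ay":0,"az":0,"x":0,"y":0,"z":-2,"gripper":255},{"ax":0,"ay":0,"az":-1.1,"x":53.1,"y":-58.6,"z":-2,"gripper":255},{"ax":0,"ay":0,"az":-1.1,"x":53.1,"y":-58.6,"z":-2,"gripper":255},{"ax":0,"ay":0,"az":-1.1,"x":53.1,"y":-58.6,"z":-2,"gripper":255},{"ax":0,"ay":0,"az":-1.1,"x":53.1,"y":-58.6,"z":-2,"gripper":255},{"ax":0,"ay":0,"az":-1.1,"x":53.1,"y":-58.6,"z":-2,"gripper":255},{"ax":0,"ay":0,"az":-1.1,"x":53.1,"y":-58.6,"z":-2,"gripper":255},{"ax":0,"ay":0,"az":-1.1,"x":53.1,"y":-58.6,"z":-2,"gripper":255},{"ax":0,"ay":0,"az":-1.1,"x":53.1,"y":-58.6,"z":-2,"gripper":255},{"ax":0,"ay":0,"az":-1.1,"x":53.1,"y":-58.6,"z":-2,"gripper":255},{"ax":0,"ay":0,"az":-1.1,"x":53.1,"y":-58.6,"z":-2,"gripper":255},{"ax":0,"ay":0,"az":-1.1,"x":53.1,"y":-58.6,"z":-2,"gripper":255},{"ax":0,"ay":0,"az":-1.1,"x":53.1,"y":-58.6,"z":-2,"gripper":255},{"ax":0,"ay":0,"az":-1.1,"x":53.1,"y":-58.6,"z":-2,"gripper":255},{"ax":0,"ay":0,"az":-1.1,"x":53.1,"y":-58.6,"z":-2,"gripper":255},{"ax":0,"ay":0,"az":-1.1,"x":53.1,"y":-58.6,"z":-2,"gripper":255},{"ax":0,"ay":0,"az":-1.1,"x":53.1,"y":-58.6,"z":-2,"gripper":255},{"ax":0,"ay":0,"az":-1.1,"x":53.1,"y":-58.6,"z":-2,"gripper":255},{"ax":0,"ay":0,"az":-1.1,"x":53.1,"y":-58.6,"z":-2,"gripper":255},{"ax":0,"ay":0,"az":-1.1,"x":53.1,"y":-58.6,"z":-2,"gripper":255}]'
python3 - <<'E'
from h import *
s=read_camera('side'); u,v=274,164
save('s2',cv2.resize(s['color'][v-30:v+30,u-40:u+40],None,fx=9,fy=9,interpolation=cv2.INTER_CUBIC))
E
```

```text
time_s: 2.25
ee_pos: [0.4873, 0.209, 0.3011]
eef_rot: [-180.0, 0.1, 85.1]
wrist_force: [0.5, 0.3, 0.8]
finger_gap: -0.0
finger_force: 0.0
```

View pics/s2.png

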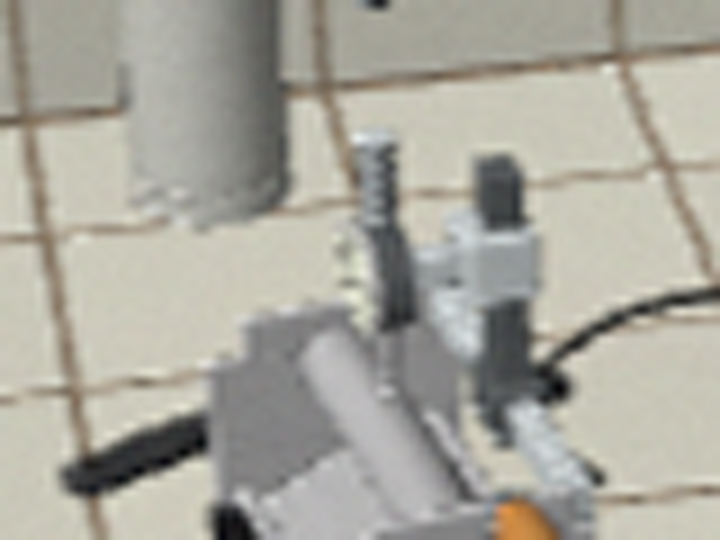

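The dial is seen almost edge-on, at crop (355,275), so the needle can only be read roughly. I'll also use the depth of the roller's middle and the dial brightness. Now down to the knob.

```bash
cat > look.py <<'E'
import sys
from h import *
g=get_obs()
for n in sys.argv[2:] or ['side','top']:
    o=read_camera(n); np.savez(f'{sys.argv[1]}_{n}.npz',ee=g['ee_pos'],wf=g['wrist_force'],**o)
E
python3 -m handwheel '[{"ax":0,"ay":0,"az":0,"x":0.15,"y":0.05,"z":2,"gripper":255},{"ax":0,"ay":0,"az":0,"x":0.15,"y":0.05,"z":4,"gripper":255},{"ax":0,"ay":0,"az":0,"x":0.15,"y":0.05,"z":5,"gripper":255},{"ax":0,"ay":0,"az":0,"x":0.15,"y":0.05,"z":5.2,"gripper":255},{"ax":0,"ay":0,"az":0,"x":0.15,"y":0.05,"z":5.2,"gripper":255},{"ax":0,"ay":0,"az":0,"x":0.15,"y":0.05,"z":5.2,"gripper":255}]'
python3 look.py L0
for i in 1 2 3 4; do python3 -m handwheel '[{"ax":0,"ay":0,"az":0,"x":0,"y":0,"z":0.1,"gripper":255},{"ax":0,"ay":0,"az":0,"x":0,"y":0,"z":0.2,"gripper":255},{"ax":0,"ay":0,"az":0,"x":0,"y":0,"z":0.2,"gripper":255}]' | grep -E 'ee_pos|wrist'; done
python3 look.py L1 side
python3 - <<'E'
from h import *
# bend profile of roller from top0 and L0 if visible
o=dict(np.load('top0.npz')); K=o['mtx'];z=o['z_map'];vv,uu=np.mgrid[0:400,0:640]
P=(np.stack([(uu-K[0,2])/K[0,0]*z,(vv-K[1,2])/K[1,1]*z,z,np.ones_like(z)],-1)@o['pose'].T)[...,:3]
psi=np.radians(-5.5);c,s=np.cos(psi),np.sin(psi)
d=P-np.array([.4885,.2105,0]); X=c*d[...,0]+s*d[...,1]; Y=-s*d[...,0]+c*d[...,1]; Z=P[...,2]
for a in range(-80,80,10):
    m=(Y*1000>=a)&(Y*1000<a+10)&(abs(X)<.022)&(Z>.09)&(Z<.125)
    # circle fit with known r=16mm -> linear LSQ
    if m.sum()<15: continue
    x,zz=X[m],Z[m]; from scipy.optimize import least_squares as L
    r=L(lambda p:np.hypot(x-p[0],zz-p[1])-.016,[0,.098],loss='soft_l1',f_scale=.003).x
    print(a+5,m.sum(),(r*1000).round(1))
E
```

```text
time_s: 2.9
ee_pos: [0.489, 0.2114, 0.2504]
eef_rot: [179.9, -0.0, 85.1]
wrist_force: [0.1, 0.7, 1.0]
finger_gap: -0.0001
finger_force: 0.0
ee_pos: [0.4884, 0.2115, 0.2472]
wrist_force: [-0.1, -0.5, -0.2]
ee_pos: [0.4884, 0.2114, 0.2451]
wrist_force: [-0.1, 0.1, 0.9]
ee_pos: [0.4885, 0.2115, 0.2433]
wrist_force: [0.8, 0.6, 0.6]
ee_pos: [0.4885, 0.2115, 0.2418]
wrist_force: [-1.2, -1.0, 4.4]
-75 33 [-0.5 96.4]
-65 29 [ 0.7 97.3]
-55 31 [-0.1 97.3]
-45 29 [ 0.9 97.3]
-35 32 [ 1.5 97.1]
-25 30 [ 1.5 96.3]
-15 23 [ 3.1 96.4]
35 17 [ 2.3 96. ]
45 29 [ 1.4 97. ]
55 32 [ 1.  97.2]
65 28 [ 1.6 98.6]
75 31 [ 1.6 97.9]
```

Contact with the knob is at z≈0.242. The bend currently points mostly to the back, so the plunger is near its mean here. I'll push down in stages.

```bash

for i in 1 2 3 4; do python3 -m handwheel '[{"ax":0,"ay":0,"az":0,"x":0,"y":0,"z":0.2,"gripper":255},{"ax":0,"ay":0,"az":0,"x":0,"y":0,"z":0.4,"gripper":255},{"ax":0,"ay":0,"az":0,"x":0,"y":0,"z":0.4,"gripper":255}]' | grep -E 'ee_pos|wrist'; python3 look.py M$i side; done
for i in 5 6 7 8; do python3 -m handwheel '[{"ax":0,"ay":0,"az":0,"x":0,"y":0,"z":0.1,"gripper":255},{"ax":0,"ay":0,"az":0,"x":0,"y":0,"z":0.2,"gripper":255},{"ax":0,"ay":0,"az":0,"x":0,"y":0,"z":0.2,"gripper":255}]' | grep -E 'ee_pos|wrist'; python3 look.py M$i side; done
python3 - <<'E'
from h import *
t=[]
for n in ['L0','L1']+['M%d'%i for i in range(1,9)]:
    o=np.load(n+'_side.npz'); t.append(cv2.resize(o['color'][164-20:164+26,274-8:274+16],None,fx=6,fy=6,interpolation=cv2.INTER_CUBIC))
save('m1',np.vstack([np.hstack(t[:5]),np.hstack(t[5:])]))
E
```

```text
ee_pos: [0.4885, 0.2115, 0.2374]
wrist_force: [-0.3, -1.7, 3.3]
ee_pos: [0.4885, 0.2115, 0.2333]
wrist_force: [-0.9, -1.1, 3.4]
ee_pos: [0.4885, 0.2115, 0.2293]
wrist_force: [0.2, -0.4, 3.8]
ee_pos: [0.4885, 0.2114, 0.2254]
wrist_force: [-1.2, 0.3, 4.6]
ee_pos: [0.4885, 0.2115, 0.2235]
wrist_force: [-0.7, -1.0, 5.5]
ee_pos: [0.4885, 0.2115, 0.2216]
wrist_force: [-1.1, -1.2, 5.7]
ee_pos: [0.4885, 0.2115, 0.2196]
wrist_force: [-1.6, -0.7, 5.6]
ee_pos: [0.4885, 0.2115, 0.2177]
wrist_force: [-0.7, -0.2, 5.6]
```

View pics/m1.png

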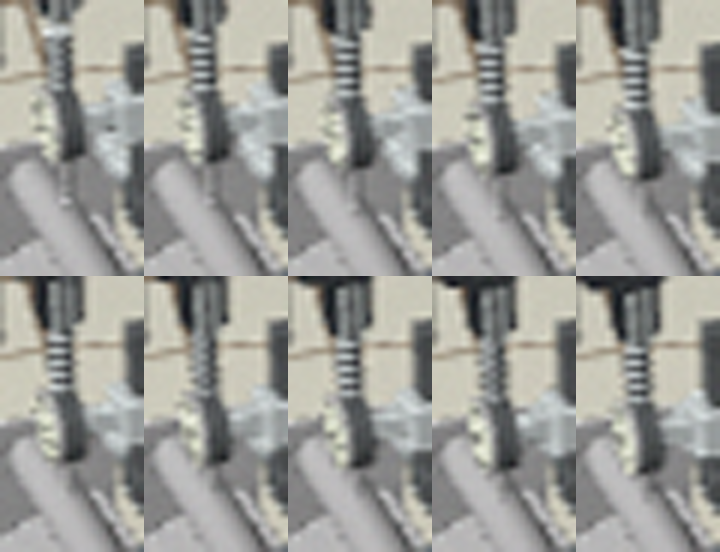

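The knob and gauge are coming down cleanly, and the plunger stem is shortening above the roller. In the dial face, at tile (40,130), the marks are only a few pixels across. I'll enlarge it with alignment.

```bash
python3 - <<'E'
from h import *
T=None;t=[]
names=['L0','L1']+['M%d'%i for i in range(1,9)]
for n in names:
    o=np.load(n+'_side.npz'); K=o['mtx'];T=np.linalg.inv(o['pose'])
    def pr(p): q=T@np.append(p,1); q=K@q[:3]; return q[:2]/q[2]
    top=min(.2420,float(o['ee'][2])); a=pr([.4885,.2105,top]); b=pr([.478,.2115,top-.062]); 
    if n in('L0','M8'): print(n,'knobtop px',a,'dial',b,[ (z,pr([.4885,.2105,z]).round(1)) for z in(.11,.12,.13)])
    M=np.array([[14,0,-14*(b[0]-4.5)],[0,14,-14*(b[1]-8)]],float)
    t.append(cv2.warpAffine(o['color'],M,(140,280),flags=cv2.INTER_CUBIC))
save('m2',np.vstack([np.hstack(t[:5]),np.hstack(t[5:])]))
g=cv2.cvtColor(np.load('L0_side.npz')['color'],cv2.COLOR_BGR2GRAY); print(g[166:182,270:284])
E
```

```text
L0 knobtop px [275.71899251 149.02724059] dial [273.86511653 165.00664887] [(0.11, array([277.7, 181.2])), (0.12, array([277.5, 178.9])), (0.13, array([277.4, 176.5]))]
M8 knobtop px [276.0931166  155.15027961] dial [274.24609727 170.92167654] [(0.11, array([277.7, 181.2])), (0.12, array([277.5, 178.9])), (0.13, array([277.4, 176.5]))]
[[201 199 210 222 193 158 117  70  70  71 118 145 177 194]
 [185 191 197 221 198 151 103  63  68  66 112 145 196 205]
 [139 132 133 166 204 182 107  59  59  53 104 145 180 216]
 [126 128 128 192 203 153  94  49  47  54 101 143 176 186]
 [138 144 131 133 175 152  83  65  86 123 131 121 148 174]
 [183 171 152 128 143 134 135 121 115 134 136 130 127 165]
 [184 174 161 144 120 116 145 123 119 133 133 131 131 149]
 [190 183 174 157 136 121 146 122 112 134 130 132 132 138]
 [189 185 182 172 154 130 136 118 116 136 133 134 133 130]
 [189 192 188 179 165 143 153 133 118 134 134 131 134 132]
 [189 191 187 185 174 157 154 120 115 138 136 134 132 134]
 [182 187 189 188 181 166 191 168 116 126 130 131 134 129]
 [176 186 189 189 186 179 152 134 122 107 122 133 132 131]
 [155 178 188 189 188 184 169 155 139 108 113 148 142 124]
 [134 163 182 184 189 187 180 170 150 126 109 171 187 143]
 [132 154 176 184 191 188 184 177 163 147 117 106 170 176]]
```

View pics/m2.png

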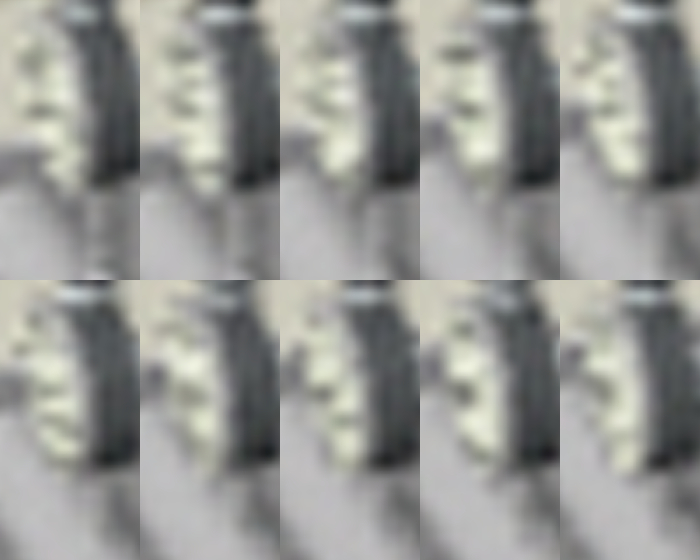

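```bash
python3 - <<'E'
from h import *
np.set_printoptions(linewidth=200)
for n in ['L0','L1']+['M%d'%i for i in range(1,9)]:
    o=np.load(n+'_side.npz'); g=cv2.cvtColor(o['color'],cv2.COLOR_BGR2GRAY)
    print(n,round(float(o['ee'][2]),4)); print(g[168:187,275:280].T)
o=np.load('L0_side.npz'); g=cv2.cvtColor(o['color'],cv2.COLOR_BGR2GRAY); print('knob L0',g[142:156,272:280])
E
```

```text
L0 0.2504
[[182 153 152 134 116 121 130 143 157 166 179 184 187 188 188 188 184 178 174]
 [107  94  83 135 145 146 136 153 154 191 152 169 180 184 187 188 187 184 179]
 [ 59  49  65 121 123 122 118 133 120 168 134 155 170 177 183 185 190 186 187]
 [ 59  47  86 115 119 112 116 118 115 116 122 139 150 163 172 178 180 185 187]
 [ 53  54 123 134 133 134 136 134 138 126 107 108 126 147 156 166 174 178 183]]
L1 0.2418
[[188 131 163 141 120 123 130 143 159 169 179 184 187 186 187 185 185 178 174]
 [109 100  83 117 143 144 149 154 153 177 165 175 182 185 188 188 187 186 182]
 [ 66  53  41 103 124 125 129 135 119 151 134 158 170 178 183 187 187 186 187]
 [ 62  52  63 114 117 113 121 119 114 110 109 135 155 162 173 177 183 186 187]
 [ 62  43  85 131 132 134 134 134 137 125 107 109 130 144 153 167 172 178 184]]
M1 0.2374
[[197 193 138 134 122 119 135 144 157 167 181 184 187 190 188 188 185 176 173]
 [123 106  99  89 107 142 148 154 154 162 181 168 177 186 186 190 187 185 181]
 [ 66  60  55  46 105 127 129 133 121 133 151 138 166 177 184 187 187 187 184]
 [ 73  66  54  45 110 119 119 118 116 101
[... 2758 characters left out ...]
6 128 144 143 152 161 184 187 188 186 185]
 [ 85  86  82  81  71  71  63  52  71 108 111 108 138 150 172 179 185 185 187]
 [117  90  83  80  71  71  60  50  81 121 106  91 126 146 156 168 173 179 186]]
knob L0 [[ 38  59 125 121  86 108  77  93]
 [ 38  60 126 119  83 106  78  73]
 [ 86  39 118 129  96 119  90 119]
 [112  30 116 130  94 118 119 166]
 [136  99 132 130  82 116 177 199]
 [184 188 160 122 101 121 179 200]
 [174 199 192 185 185 174 187 199]
 [161 225 221 198 197 179 188 199]
 [150 142 139 152 121  93 165 203]
 [137 138 153 132  86 116 185 202]
 [132 123 153 150 112  75 164 201]
 [159  98 134 133  90 102 175 204]
 [172 114 134 154 113  78 168 205]
 [182 151 152 134  93  78 150 175]]
```

The ball tip's bright spot moves from row 177 in L0 to row 180 in M3 and then stops. So contact came at TCP z≈0.2305, and the plunger is now in about 12–13 mm, which means the slide didn't start at zero. I'll grip the knob with the fingers along y, clear of the column, and raise it about 5 mm.

```bash
python3 -m handwheel '[{"ax":0,"ay":0,"az":0,"x":0,"y":0,"z":-4,"gripper":255},{"ax":0,"ay":0,"az":-0.15,"x":0,"y":0,"z":-4.5,"gripper":110},{"ax":0,"ay":0,"az":-0.3,"x":0,"y":0,"z":-4.5,"gripper":110},{"ax":0,"ay":0,"az":-0.45,"x":0,"y":0,"z":-4.5,"gripper":110},{"ax":0,"ay":0,"az":-0.6,"x":0,"y":0,"z":-4.5,"gripper":110},{"ax":0,"ay":0,"az":-0.75,"x":0,"y":0,"z":-4.5,"gripper":110},{"ax":0,"ay":0,"az":-0.9,"x":0,"y":0,"z":-4.5,"gripper":110},{"ax":0,"ay":0,"az":-1.05,"x":0,"y":0,"z":-4.5,"gripper":110},{"ax":0,"ay":0,"az":-1.2,"x":0,"y":0,"z":-4.5,"gripper":110},{"ax":0,"ay":0,"az":-1.35,"x":0,"y":0,"z":-4.5,"gripper":110},{"ax":0,"ay":0,"az":-1.5,"x":0,"y":0,"z":-4.5,"gripper":110},{"ax":0,"ay":0,"az":-1.57,"x":0,"y":0,"z":-4.5,"gripper":110},{"ax":0,"ay":0,"az":-1.57,"x":0,"y":0,"z":-4.5,"gripper":110},{"ax":0,"ay":0,"az":-1.57,"x":0,"y":0,"z":-4.5,"gripper":110}]'
python3 look.py N0
python3 - <<'E'
from h import *
o=np.load('N0_top.npz'); save('n0',cv2.resize(o['color'][170:250,200:320],None,fx=5,fy=5))
E
```

```text
time_s: 8.45
ee_pos: [0.4883, 0.2114, 0.2617]
eef_rot: [-180.0, -0.0, 175.0]
wrist_force: [-0.2, -0.7, 0.0]
finger_gap: 0.0487
finger_force: 0.0
```

View pics/n0.png

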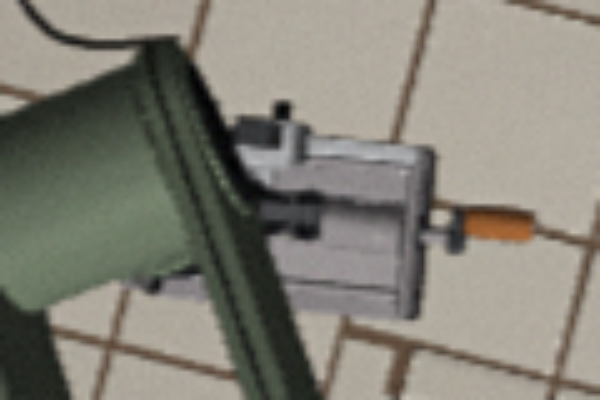

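The top view shows the gripper over the gauge and the machine where it was, with the grip at crop (500,225). Next: descend and close gently.

```bash
python3 -m handwheel '[{"ax":0,"ay":0,"az":0,"x":0,"y":0,"z":2,"gripper":110},{"ax":0,"ay":0,"az":0,"x":0,"y":0,"z":4,"gripper":110},{"ax":0,"ay":0,"az":0,"x":0,"y":0,"z":6,"gripper":110},{"ax":0,"ay":0,"az":0,"x":0,"y":0,"z":6.7,"gripper":190},{"ax":0,"ay":0,"az":0,"x":0,"y":0,"z":6.7,"gripper":190},{"ax":0,"ay":0,"az":0,"x":0,"y":0,"z":6.7,"gripper":190},{"ax":0,"ay":0,"az":0,"x":0,"y":0,"z":6.7,"gripper":194}]'
for c in 1; do python3 -m handwheel '[{"ax":0,"ay":0,"az":0,"x":0,"y":0,"z":0,"gripper":199},{"ax":0,"ay":0,"az":0,"x":0,"y":0,"z":0,"gripper":199}]' | tail -3;python3 -m handwheel '[{"ax":0,"ay":0,"az":0,"x":0,"y":0,"z":0,"gripper":202},{"ax":0,"ay":0,"az":0,"x":0,"y":0,"z":0,"gripper":202}]' | tail -3; python3 -m handwheel '[{"ax":0,"ay":0,"az":0,"x":0,"y":0,"z":0,"gripper":205},{"ax":0,"ay":0,"az":0,"x":0,"y":0,"z":0,"gripper":205}]' | tail -3; done
```

```text
time_s: 9.25
ee_pos: [0.4891, 0.2117, 0.1964]
eef_rot: [179.9, 0.1, 175.1]
wrist_force: [0.8, 0.4, -0.4]
finger_gap: 0.0207
finger_force: 0.0
wrist_force: [0.5, -2.4, 1.4]
finger_gap: 0.0187
finger_force: 1.3
wrist_force: [-0.3, -5.2, 3.6]
finger_gap: 0.0181
finger_force: 2.7
wrist_force: [1.2, -6.8, 3.9]
finger_gap: 0.0166
finger_force: 3.4
```

```bash
python3 -m handwheel '[{"ax":0,"ay":0,"az":0,"x":0,"y":-0.15,"z":0,"gripper":205},{"ax":0,"ay":0,"az":0,"x":0,"y":-0.15,"z":0,"gripper":205}]' | tail -5;python3 -m handwheel '[{"ax":0,"ay":0,"az":0,"x":0,"y":0,"z":0,"gripper":208},{"ax":0,"ay":0,"az":0,"x":0,"y":0,"z":0,"gripper":209}]' | tail -3; python3 -m handwheel '[{"ax":0,"ay":0,"az":0,"x":0,"y":0,"z":0,"gripper":213},{"ax":0,"ay":0,"az":0,"x":0,"y":0,"z":0,"gripper":215},{"ax":0,"ay":0,"az":0,"x":0,"y":0,"z":0,"gripper":215}]' | tail -5
```

```text
ee_pos: [0.4883, 0.2101, 0.1952]
eef_rot: [180.0, -0.0, 175.1]
wrist_force: [-0.3, -1.7, 0.7]
finger_gap: 0.0167
finger_force: 1.0
wrist_force: [0.2, -4.5, 1.8]
finger_gap: 0.0155
finger_force: 8.2
ee_pos: [0.4883, 0.2097, 0.1954]
eef_rot: [-180.0, -0.0, 175.1]
wrist_force: [-0.0, -5.0, 3.1]
finger_gap: 0.014
finger_force: 43.5
```

```bash
python3 look.py N1 side; for i in 2 3 4 5 6; do python3 -m handwheel '[{"ax":0,"ay":0,"az":0,"x":0,"y":0,"z":-0.05,"gripper":215},{"ax":0,"ay":0,"az":0,"x":0,"y":0,"z":-0.1,"gripper":215},{"ax":0,"ay":0,"az":0,"x":0,"y":0,"z":-0.1,"gripper":215}]' | grep -E 'ee_pos|wrist'; python3 look.py N$i side; done
python3 - <<'E'
from h import *
np.set_printoptions(linewidth=200)
for i in range(1,7):
    o=np.load(f'N{i}_side.npz'); g=cv2.cvtColor(o['color'],cv2.COLOR_BGR2GRAY)
    print(i,round(float(o['ee'][2]),4)); print(g[166:187,276:279].T)
E
```

```text
ee_pos: [0.4882, 0.2097, 0.1954]
wrist_force: [1.0, -4.8, -3.9]
ee_pos: [0.4882, 0.2097, 0.1964]
wrist_force: [2.3, -4.3, -6.8]
ee_pos: [0.4882, 0.2097, 0.1974]
wrist_force: [3.0, -4.0, -8.5]
ee_pos: [0.4882, 0.2097, 0.1984]
wrist_force: [1.5, -4.5, -6.5]
ee_pos: [0.4882, 0.2097, 0.1994]
wrist_force: [3.0, -4.8, -6.3]
1 0.1954
[[ 82  89 101 115 127 139 135 137 132 122  94 132 168 172 179 187 188 190 187 184 181]
 [ 83  90  88  83  82  82  81  78  78  61  46 123 143 143 153 162 180 184 189 185 186]
 [ 83  86  85  86  85  77  75  69  59  49  68 109 109 117 136 149 172 178 185 187 186]]
2 0.1954
[[ 86  90 105 115 128 141 134 136 135 127  91 128 168 173 182 185 187 187 186 184 183]
 [ 83  88  88  86  82  76  85  76  75  61  45 126 141 142 154 161 181 187 187 187 187]
 [ 84  88  87  84  83  75  74  69  65  54  71 109 111 115 140 151 170 181 185 186 184]]
3 0.1964
[[ 84  95 101 132 133 137 143 136 133 124  97 147 171 172 183 185 187 188 187 185 182]
 [ 83  89  87  86  79  76  77  78  72  60  74 137 140 139 154 162 183 187 185 185 185]
 [ 88  88  88  87  83  79  75  65  61  50  80 106 108 117 142 150 171 179 183 185 186]]
4 0.1974
[[ 86  96 105 134 125 123 135 134 131 118 110 151 167 173 185 187 186 189 185 184 180]
 [ 84  88  86  83  79  75  77  76  67  57  88 137 141 139 160 178 182 188 185 187 185]
 [ 84  85  88  82  83  79  69  68  57  45  85 107 111 117 139 160 173 180 183 186 186]]
5 0.1984
[[ 86 101 101 126 129 122 132 134 127  99 106 156 171 174 185 188 187 188 188 182 184]
 [ 87  87  84  84  80  78  77  72  67  53 105 139 140 139 159 176 183 187 186 186 186]
 [ 85  91  86  84  84  73  70  65  56  40 115 110 107 112 139 163 172 179 183 186 186]]
6 0.1994
[[ 86 101 103 125 126 124 131 131 127  95 133 161 169 175 186 188 187 186 187 185 183]
 [ 86  88  88  85  77  73  77  72  60  46 121 142 140 142 168 177 183 186 186 186 185]
 [ 84  85  84  84  84  73  70  58  54  54 117 106 105 124 146 161 172 182 183 184 186]]
```

```bash
cat > dial.py <<'E'
from h import *
from scipy.ndimage import map_coordinates as mc
th=np.radians(np.arange(0,360,15)); rr=np.arange(5,17)/1000
psi=np.radians(-5.5); yd=np.array([-np.sin(psi),np.cos(psi),0]); xd=np.array([np.cos(psi),np.sin(psi),0])
def polar(o,ztop,front=.008):
    K=o['mtx'];T=np.linalg.inv(o['pose']); g=cv2.cvtColor(o['color'],cv2.COLOR_BGR2GRAY).astype(float)
    c=np.array([.4885,.2102,ztop-.062])-front*xd
    p=c+rr[None,:,None]*(np.cos(th)[:,None,None]*np.array([0,0,1])-np.sin(th)[:,None,None]*yd)
    q=(p-0)@T[:3,:3].T+T[:3,3]; q=q@K.T; u=q[...,0]/q[...,2]; v=q[...,1]/q[...,2]
    return mc(g,[v,u],order=1).mean(1)
E
python3 - <<'E'
from dial import *
np.set_printoptions(linewidth=220)
fr=[('L0',.242),('L1',.2418),('M1',.2374),('M2',.2333),('M3',.2293),('M4',.2254),('M5',.2235),('M6',.2216),('M7',.2196),('M8',.2177),('N3',.2186),('N4',.2196),('N5',.2206),('N6',.2216)]
for f in(.006,.012):
    A=np.array([polar(np.load(n+'_side.npz'),z,f) for n,z in fr]); D=A-np.median(A,0)
    print('front',f,'angles',np.arange(0,360,15))
    for (n,z),d in zip(fr,D): print(n,z,d.round().astype(int), 'min',15*d.argmin(),'exp8.4@',round(21.5*(230.5-1000*z)))
E
```

```text
front 0.006 angles [  0  15  30  45  60  75  90 105 120 135 150 165 180 195 210 225 240 255 270 285 300 315 330 345]
L0 0.242 [  5   4   2  -2   0   3   0  -4  -6  -8  -8  -8  -9 -14 -24 -23  -9   9   8  11  11  10   9   6] min 210 exp8.4@ -247
L1 0.2418 [ 0  2  5  2 -4 -1  3  2  0  0  1  1  4  8  3 -4  1 11  1  3  3  1  0  0] min 60 exp8.4@ -243
M1 0.2374 [  4   4   2  -3   1   4   6   4   1   0   0   1   4  11   6 -10  -9   6   1   5   5   2   2   3] min 225 exp8.4@ -148
M2 0.2333 [ 0  0 -1 -2  1  0  0 -1 -2 -2 -1 -1  1  7  7 -4 -7  1  4  7  5  0  0  0] min 240 exp8.4@ -60
M3 0.2293 [ 0  1  1 -1 -1  2  4  2  0 -1 -2 -1 -1 -3 -3  5 -1 -5 -9 -2  4  4  3  2] min 270 exp8.4@ 26
M4 0.2254 [ -4  -2  -1   4   4   2   3   2   1   0  -2  -4  -8 -11  -3   2  -4  -2   1  -2  -2  -2  -2  -3] min 195 exp8.4@ 110
M5 0.2235 [  1   0  -2   0   1   3  -1  -1  -1  -1   0   0  -1  -1  -1 -14  -5  -1   3   3  -1   0   2   3] min 225 exp8.4@ 150
M6 0.2216 [-11  -9  -9  -2  -3  -5  -2   0   0   1   0  -1  -4 -10 -12   2   8  -6 -13 -13 -10  -9  -8  -9] min 285 exp8.4@ 191
M7 0.2196 [-2  0  2  7  0 -6 -2
[... 1821 characters left out ...]
   8   8   7   5   8   5   3  -9 -18 -16   1   3   4   6   3   0] min 240 exp8.4@ 234
M8 0.2177 [  3   3   0   4  11   7   7   1  -2   2   4   1  -1  -6  -4  -4  -7 -10  -9  -7  -6   0   1   0] min 255 exp8.4@ 275
N3 0.2186 [  4  -4 -16 -13 -12 -11   3   5   0   0   0  -2   0   2   9  12  17  -4  -5   0   5   9   7   3] min 30 exp8.4@ 256
N4 0.2196 [ -2   1   0   1   6  -1   6   7   2   0   0  -1   3   4   3 -14 -26 -15   2   3   1   0  -4  -6] min 240 exp8.4@ 234
N5 0.2206 [-1  0  0 -1  8  1 -7 -3  1  4  5  5  8 -1 -8 -6  4  3  4  2  0  0 -4 -5] min 210 exp8.4@ 213
N6 0.2216 [ -2  -9 -13  -6   5   2 -14 -17 -14 -10 -11 -14 -18 -26 -24  -7 -13   4   7   1   2   9   9   2] min 195 exp8.4@ 191
```

The dial reading works when sampled 12 mm ahead of the axis. The needle tracks contact at 0.2305, reading 195° now (plunger about 9 mm). I'll raise it 1 mm more to about 8, then release.

```bash
python3 -m handwheel '[{"ax":0,"ay":0,"az":0,"x":0,"y":0,"z":-0.05,"gripper":215},{"ax":0,"ay":0,"az":0,"x":0,"y":0,"z":-0.1,"gripper":215},{"ax":0,"ay":0,"az":0,"x":0,"y":0,"z":-0.1,"gripper":215}]' | grep -E 'ee_pos|wrist'
python3 -m handwheel '[{"ax":0,"ay":0,"az":0,"x":0,"y":0,"z":0.04,"gripper":209},{"ax":0,"ay":0,"az":0,"x":0,"y":-0.03,"z":0.04,"gripper":203},{"ax":0,"ay":0,"az":0,"x":0,"y":-0.03,"z":0.04,"gripper":190},{"ax":0,"ay":0,"az":0,"x":0,"y":-0.03,"z":0.04,"gripper":130},{"ax":0,"ay":0,"az":0,"x":0,"y":-0.03,"z":0.04,"gripper":110},{"ax":0,"ay":0,"az":0,"x":0,"y":-0.03,"z":0.04,"gripper":110},{"ax":0,"ay":0,"az":0,"x":0,"y":-0.03,"z":-3,"gripper":110},{"ax":0,"ay":0,"az":0,"x":0,"y":-0.03,"z":-7.5,"gripper":110},{"ax":0,"ay":0,"az":0,"x":0,"y":-0.03,"z":-9,"gripper":110},{"ax":0,"ay":0,"az":0,"x":0,"y":-0.03,"z":-9,"gripper":110}]'
python3 look.py P0 side
python3 - <<'E'
from dial import *
np.set_printoptions(linewidth=220)
fr=[('L0',.242),('L1',.2418),('M1',.2374),('M2',.2333),('M3',.2293),('M4',.2254),('M5',.2235),('M6',.2216),('M7',.2196),('M8',.2177),('N3',.2186),('N4',.2196),('N5',.2206),('N6',.2216)]
A=np.array([polar(np.load(n+'_side.npz'),z,.012) for n,z in fr]);m=np.median(A,0); np.save('med.npy',m)
o=np.load('P0_side.npz');g=cv2.cvtColor(o['color'],cv2.COLOR_BGR2GRAY); print(g[166:187,276:279].T)
for z in(.2216,.2225,.2235): print((polar(o,z,.012)-m).round().astype(int))
print(get_obs()['qpos'])
E
```

```text
ee_pos: [0.4882, 0.2097, 0.2004]
wrist_force: [2.2, -4.4, -7.6]
time_s: 13.65
ee_pos: [0.4896, 0.2103, 0.2943]
eef_rot: [179.8, 0.3, 175.1]
wrist_force: [0.6, 0.7, -0.7]
finger_gap: 0.0484
finger_force: 0.0
[[ 91 101 115 125 142 125 127 130 109  85 141 159 168 177 185 184 185 186 188 184 181]
 [ 87  85  87  83  75  71  73  68  58  61 132 146 138 143 166 176 180 185 187 186 186]
 [ 88  85  87  81  76  77  66  62  48  78 113 108 106 123 146 160 173 177 183 185 187]]
[  1  -9 -20 -13 -11  -7   1  -2  -6  -2   0  -2  -3  -8 -11   0  25   3 -16  -7   2  10  10   4]
[  2  -6 -17 -14 -10 -11  -1  -1  -4  -1   1   0  -2  -9 -12  -1  26  -3  -9  -2   4  10  10   5]
[  2  -5 -14 -14  -9 -15  -4   0  -4   0   2   1  -1 -10 -14  -2  20  -4   0   4   6  10  10   5]
[ 2.20047689e+01  1.24236091e+01  8.90892640e+01  1.13668713e-02  7.83608082e+01 -6.30821044e+01]
```

The slide is at about 0.2223 and the plunger at about 8 mm. Now I'll turn the tool and tilt it about 60°, so it comes at the crank grip from the front without blocking the view of the dial.

```bash
python3 -m handwheel '[{"ax":0,"ay":0,"az":0.1,"x":2,"y":-4,"z":0,"gripper":110},{"ax":0,"ay":0,"az":1.58,"x":7.7,"y":-15.7,"z":4.4,"gripper":110},{"ax":0,"ay":0,"az":1.58,"x":7.7,"y":-15.7,"z":4.4,"gripper":110},{"ax":0,"ay":0,"az":1.58,"x":7.7,"y":-15.7,"z":4.4,"gripper":110},{"ax":0,"ay":0,"az":1.58,"x":7.7,"y":-15.7,"z":4.4,"gripper":110},{"ax":0,"ay":0,"az":1.58,"x":7.7,"y":-15.7,"z":4.4,"gripper":110},{"ax":0,"ay":0,"az":1.58,"x":7.7,"y":-15.7,"z":4.4,"gripper":110},{"ax":0,"ay":0,"az":1.58,"x":7.7,"y":-15.7,"z":4.4,"gripper":110},{"ax":0,"ay":0,"az":1.58,"x":7.7,"y":-15.7,"z":4.4,"gripper":110},{"ax":0,"ay":0,"az":1.58,"x":7.7,"y":-15.7,"z":4.4,"gripper":110},{"ax":0,"ay":0,"az":1.58,"x":7.7,"y":-15.7,"z":4.4,"gripper":110},{"ax":0,"ay":0,"az":1.58,"x":7.7,"y":-15.7,"z":4.4,"gripper":110},{"ax":0,"ay":0,"az":1.58,"x":7.7,"y":-15.7,"z":4.4,"gripper":110}]'
python3 -m handwheel '[{"ax":-0.15,"ay":0,"az":0,"x":0,"y":0,"z":0,"gripper":110},{"ax":-0.3,"ay":0,"az":0,"x":0,"y":0,"z":0,"gripper":110},{"ax":-0.45,"ay":0,"az":0,"x":0,"y":0,"z":0,"gripper":110},{"ax":-0.6,"ay":0,"az":0,"x":0,"y":0,"z":0,"gripper":110},{"ax":-0.75,"ay":0,"az":0,"x":0,"y":0,"z":0,"gripper":110},{"ax":-0.9,"ay":0,"az":0,"x":0,"y":0,"z":0,"gripper":110},{"ax":-1.05,"ay":0,"az":0,"x":0,"y":0,"z":0,"gripper":110},{"ax":-1.05,"ay":0,"az":0,"x":0,"y":0,"z":0,"gripper":110},{"ax":-1.05,"ay":0,"az":0,"x":0,"y":0,"z":0,"gripper":110},{"ax":-1.05,"ay":0,"az":0,"x":0,"y":0,"z":0,"gripper":110}]'
cat > loc.py <<'E'
from h import *
g=get_obs(); M=R.from_euler('xyz',g['eef_rot'],degrees=True).as_matrix(); print('q',g['qpos'].round(0),'tz',M[:,2].round(3),'ty',M[:,1].round(3))
def to(p): print('to',p,'tool cm',(100*M.T@(np.array(p)-g['ee_pos'])).round(2))
def grasp(G,back=0): to((np.array(G)+(.015-back)*M[:,2]).round(4))
E
python3 - <<'E'
from loc import *
grasp([.482,.056,.137],.09); grasp([.482,.056,.137])
E
```

```text
time_s: 15.0
ee_pos: [0.3974, 0.0598, 0.2461]
eef_rot: [-179.9, 0.0, 84.7]
wrist_force: [-0.6, 0.0, 0.8]
finger_gap: 0.0489
finger_force: 0.0
time_s: 16.0
ee_pos: [0.3792, 0.0595, 0.2845]
eef_rot: [123.0, 0.2, 84.6]
wrist_force: [-0.5, 0.0, -0.1]
finger_gap: 0.0482
finger_force: 0.0
q [ 32. -20. 141. -77.  32.  97.] tz [ 0.835 -0.08  -0.545] ty [ 0.543 -0.049  0.839]
to [0.4194 0.062  0.1779] tool cm [ 0.65 -6.77  9.14]
to [0.4945 0.0548 0.1288] tool cm [ 0.65 -6.78 18.15]
```

```bash
python3 -m handwheel '[{"ax":0,"ay":0,"az":0,"x":0.6,"y":0,"z":4,"gripper":110},{"ax":0,"ay":0,"az":0,"x":0.6,"y":-3,"z":7,"gripper":110},{"ax":0,"ay":0,"az":0,"x":0.6,"y":-6.8,"z":9,"gripper":110},{"ax":0,"ay":0,"az":0,"x":0.6,"y":-6.8,"z":9,"gripper":110},{"ax":0,"ay":0,"az":0,"x":0.6,"y":-6.8,"z":9,"gripper":110},{"ax":0,"ay":0,"az":0,"x":0.6,"y":-6.8,"z":9,"gripper":110}]'
python3 look.py Q0
python3 - <<'E'
from loc import *
grasp([.482,.056,.137],.09); grasp([.482,.056,.137])
a=np.load('Q0_top.npz')['color'];b=np.load('Q0_side.npz')['color']
save('q0',np.hstack([cv2.resize(a[150:250,190:330],(392,280)),cv2.resize(b[110:230,220:388],(392,280))]))
o=dict(np.load('Q0_top.npz')); K=o['mtx'];z=o['z_map'];vv,uu=np.mgrid[0:400,0:640]
P=(np.stack([(uu-K[0,2])/K[0,0]*z,(vv-K[1,2])/K[1,1]*z,z,np.ones_like(z)],-1)@o['pose'].T)[...,:3]
hsv=cv2.cvtColor(o['color'],cv2.COLOR_BGR2HSV)
m=(hsv[...,0]>5)&(hsv[...,0]<22)&(hsv[...,1]>120)&(P[...,2]>.11); m[:,:285]=0;m[:,315:]=0;m[:205]=0;m[225:]=0
print('grip now',P[m].mean(0),m.sum())
E
```

```text
time_s: 16.6
ee_pos: [0.3924, 0.0623, 0.2589]
eef_rot: [126.5, 0.3, 84.3]
wrist_force: [0.1, 0.8, -0.2]
finger_gap: 0.0482
finger_force: 0.0
q [ 29. -16. 141. -77.  28.  97.] tz [ 0.8   -0.082 -0.595] ty [ 0.592 -0.056  0.804]
to [0.422  0.0621 0.1816] tool cm [ 0.28 -4.52  6.96]
to [0.494  0.0548 0.1281] tool cm [ 0.29 -4.51 15.96]
grip now [0.48240888 0.06176919 0.14549324] 73
```

View pics/q0.png

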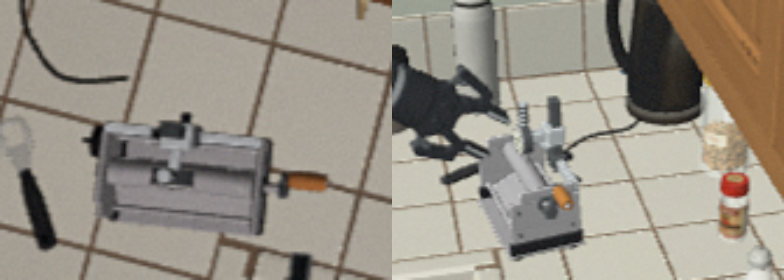

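The machine and grip haven't moved. Joint 4 is at its limit at this tilt, so I'll use about 42° instead.

```bash
python3 -m handwheel '[{"ax":0.1,"ay":0,"az":0,"x":0.2,"y":0,"z":3,"gripper":110},{"ax":0.2,"ay":0,"az":0,"x":0.3,"y":-1.5,"z":6,"gripper":110},{"ax":0.2,"ay":0,"az":0,"x":0.3,"y":-3,"z":7.1,"gripper":110},{"ax":0.2,"ay":0,"az":0,"x":0.3,"y":-3,"z":7.1,"gripper":110},{"ax":0.2,"ay":0,"az":0,"x":0.3,"y":-3,"z":7.1,"gripper":110},{"ax":0.2,"ay":0,"az":0,"x":0.3,"y":-3,"z":7.1,"gripper":110}]'
python3 - <<'E'
from loc import *
grasp([.482,.056,.137],.09); grasp([.482,.056,.137])
E
```

```text
time_s: 17.3
ee_pos: [0.4323, 0.0612, 0.1937]
eef_rot: [137.9, 0.2, 84.3]
wrist_force: [-0.6, 0.4, 0.8]
finger_gap: 0.0485
finger_force: 0.0
q [ 18.  -5. 138. -64.  18.  80.] tz [ 0.667 -0.069 -0.742] ty [ 0.738 -0.071  0.671]
to [0.432  0.0612 0.1926] tool cm [-0.01 -0.1   0.07]
to [0.492  0.055  0.1259] tool cm [-0.   -0.09  9.06]
```

```bash
python3 -m handwheel '[{"ax":0.15,"ay":0,"az":0,"x":0,"y":1.5,"z":0,"gripper":110},{"ax":0.3,"ay":0,"az":0,"x":0,"y":2.5,"z":0.5,"gripper":110},{"ax":0.35,"ay":0,"az":0,"x":0,"y":2.5,"z":0.5,"gripper":110},{"ax":0.35,"ay":0,"az":0,"x":0,"y":2.5,"z":0.5,"gripper":110}]'
python3 - <<'E'
from loc import *
grasp([.482,.056,.137],.09); grasp([.482,.056,.137])
E
```

```text
time_s: 17.7
ee_pos: [0.4527, 0.0551, 0.2059]
eef_rot: [154.0, 1.3, 83.4]
wrist_force: [0.1, -1.0, -0.3]
finger_gap: 0.0489
finger_force: 0.0
q [ 12.  -2. 123. -16.  35.  29.] tz [ 0.433 -0.071 -0.899] ty [ 0.894 -0.094  0.438]
to [0.4495 0.0613 0.2044] tool cm [ 0.58 -0.41 -0.05]
to [0.4885 0.0549 0.1235] tool cm [ 0.58 -0.41  8.95]
```

```bash
python3 -m handwheel '[{"ax":0,"ay":0,"az":0,"x":0,"y":0,"z":0,"gripper":110},{"ax":0,"ay":0,"az":0,"x":0,"y":0,"z":0,"gripper":110}]'
python3 - <<'E'
from loc import *
grasp([.482,.056,.137],.09); grasp([.482,.056,.137])
E
```

```text
time_s: 17.9
ee_pos: [0.4532, 0.0534, 0.205]
eef_rot: [153.8, 1.5, 83.1]
wrist_force: [-0.6, -0.9, 0.4]
finger_gap: 0.0488
finger_force: 0.0
q [ 12.  -2. 124. -17.  35.  30.] tz [ 0.436 -0.076 -0.897] ty [ 0.892 -0.096  0.442]
to [0.4493 0.0617 0.2042] tool cm [ 0.78 -0.46 -0.17]
to [0.4885 0.0549 0.1236] tool cm [ 0.79 -0.46  8.82]
```

```bash
python3 -m handwheel '[{"ax":0,"ay":0,"az":0,"x":0.8,"y":-0.45,"z":0,"gripper":110},{"ax":0,"ay":0,"az":0,"x":0.8,"y":-0.45,"z":3,"gripper":110},{"ax":0,"ay":0,"az":0,"x":0.8,"y":-0.45,"z":6,"gripper":110},{"ax":0,"ay":0,"az":0,"x":0.8,"y":-0.45,"z":8.8,"gripper":110},{"ax":0,"ay":0,"az":0,"x":0.8,"y":-0.45,"z":8.8,"gripper":170},{"ax":0,"ay":0,"az":0,"x":0.8,"y":-0.45,"z":8.8,"gripper":170},{"ax":0,"ay":0,"az":0,"x":0.8,"y":-0.45,"z":8.8,"gripper":175}]'
python3 look.py R0
python3 - <<'E'
from loc import *
grasp([.482,.056,.137])
a=np.load('R0_top.npz')['color'];b=np.load('R0_side.npz')['color']
save('r0',np.hstack([cv2.resize(a[150:250,190:330],(392,280)),cv2.resize(b[110:230,220:388],(392,280))]))
E
```

```text
time_s: 18.6
ee_pos: [0.4883, 0.0558, 0.1245]
eef_rot: [153.8, 1.4, 83.2]
wrist_force: [0.5, 0.3, -0.0]
finger_gap: 0.0268
finger_force: 0.0
q [ 11.   8. 127. -25.  21.  39.] tz [ 0.437 -0.074 -0.897] ty [ 0.892 -0.096  0.442]
to [0.4886 0.0549 0.1236] tool cm [-0.09 -0.06  0.11]
```

View pics/r0.png

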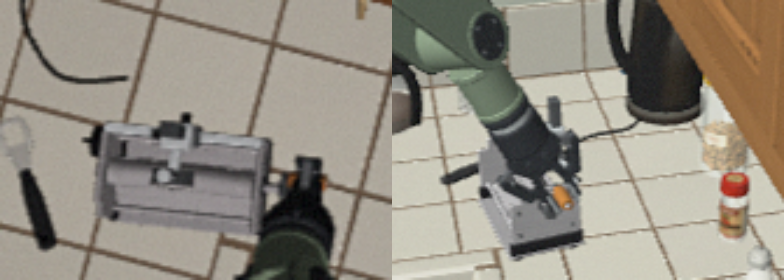

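The fingers straddle the orange grip. The roller is fully visible from the top camera, but the gripper covers the dial in the side view. Closing stepwise.

```bash
python3 -m handwheel '[{"ax":0,"ay":0,"az":0,"x":0,"y":0,"z":0,"gripper":182},{"ax":0,"ay":0,"az":0,"x":0,"y":0,"z":0,"gripper":185}]' | tail -3; python3 -m handwheel '[{"ax":0,"ay":0,"az":0,"x":0,"y":0,"z":0,"gripper":188},{"ax":0,"ay":0,"az":0,"x":0,"y":0,"z":0,"gripper":190}]' | tail -3; python3 -m handwheel '[{"ax":0,"ay":0,"az":0,"x":0,"y":0,"z":0,"gripper":193},{"ax":0,"ay":0,"az":0,"x":0,"y":0,"z":0,"gripper":196},{"ax":0,"ay":0,"az":0,"x":0,"y":0,"z":0,"gripper":196}]'
```

```text
wrist_force: [0.4, -0.2, -0.3]
finger_gap: 0.0233
finger_force: 0.0
wrist_force: [-1.3, 1.2, 2.3]
finger_gap: 0.0219
finger_force: 3.0
time_s: 19.4
ee_pos: [0.489, 0.0555, 0.1236]
eef_rot: [153.9, 1.4, 83.2]
wrist_force: [-1.6, -0.1, 2.2]
finger_gap: 0.0206
finger_force: 39.8
```

```bash
cat > circ.py <<'E'
from loc import *
import sys
t0,t1,n,x0,z0=map(float,sys.argv[1:6])  # from,to deg, rows, correction (mm) of commanded along e1,z added by end
e1=np.array([.9954,-.0958,0]); ez=np.array([0,0,1.])
f=lambda t:40*(np.sin(np.radians(t))*e1+np.cos(np.radians(t))*ez)
for i in range(1,int(n)+1):
    t=t0+(t1-t0)*i/n; d=M.T@(f(t)-f(t0)+(x0*e1+z0*ez)*i/n)/10; print(round(t),d.round(2))
E
python3 circ.py 12 -18 5 0 0 ; python3 circ.py -18 -48 5 0 0
```

```text
q [ 11.   8. 127. -25.  21.  39.] tz [ 0.435 -0.075 -0.897] ty [ 0.893 -0.096  0.44 ]
6 [-0.01 -0.34 -0.24]
0 [-0.02 -0.71 -0.44]
-6 [-0.03 -1.09 -0.61]
-12 [-0.04 -1.49 -0.73]
-18 [-0.05 -1.9  -0.81]
q [ 11.   8. 127. -25.  21.  39.] tz [ 0.435 -0.075 -0.897] ty [ 0.893 -0.096  0.44 ]
-24 [-0.01 -0.42 -0.04]
-30 [-0.01 -0.84 -0.03]
-36 [-0.01 -1.25  0.02]
-42 [-0.01 -1.66  0.11]
-48 [-0.01 -2.06  0.25]
```

```bash
python3 look.py T00 top; python3 -m handwheel '[{"ax":0,"ay":0,"az":0,"x":-0.01,"y":-0.34,"z":-0.24,"gripper":196},{"ax":0,"ay":0,"az":0,"x":-0.02,"y":-0.71,"z":-0.44,"gripper":196},{"ax":0,"ay":0,"az":0,"x":-0.03,"y":-1.09,"z":-0.61,"gripper":196},{"ax":0,"ay":0,"az":0,"x":-0.04,"y":-1.49,"z":-0.73,"gripper":196},{"ax":0,"ay":0,"az":0,"x":-0.05,"y":-1.9,"z":-0.81,"gripper":196},{"ax":0,"ay":0,"az":0,"x":-0.05,"y":-1.9,"z":-0.81,"gripper":196}]'; python3 look.py T01 top
python3 circ.py -48 -78 5 0 0; python3 circ.py -78 -108 5 0 0
```

```text
time_s: 20.05
ee_pos: [0.47, 0.0576, 0.1246]
eef_rot: [153.6, 1.4, 83.2]
wrist_force: [-0.7, -3.0, 12.6]
finger_gap: 0.0208
finger_force: 40.7
q [ 12.   7. 129. -27.  21.  42.] tz [ 0.439 -0.074 -0.895] ty [ 0.89  -0.096  0.445]
-54 [ 0.   -0.38  0.17]
-60 [ 0.   -0.74  0.39]
-66 [ 0.01 -1.08  0.64]
-72 [ 0.02 -1.39  0.92]
-78 [ 0.02 -1.66  1.23]
q [ 12.   7. 129. -27.  21.  42.] tz [ 0.439 -0.074 -0.895] ty [ 0.89  -0.096  0.445]
-84 [ 0.01 -0.24  0.34]
-90 [ 0.02 -0.45  0.71]
-96 [ 0.03 -0.61  1.09]
-102 [ 0.04 -0.74  1.49]
-108 [ 0.05 -0.82  1.9 ]
```

Upward force of 12.6 N means the circle's top lies further forward: the starting angle was about 17°, not 12°. I'll correct for that.

```bash
python3 circ.py -13 -19 1 0 1.8; python3 circ.py -13 -43 5 0 1.8;python3 circ.py -43 -73 5 0 0
```

```text
q [ 12.   7. 129. -27.  21.  42.] tz [ 0.439 -0.074 -0.895] ty [ 0.89  -0.096  0.445]
-19 [-0.01 -0.33 -0.24]
q [ 12.   7. 129. -27.  21.  42.] tz [ 0.439 -0.074 -0.895] ty [ 0.89  -0.096  0.445]
-19 [-0.01 -0.4  -0.11]
-25 [-0.01 -0.8  -0.17]
-31 [-0.02 -1.2  -0.19]
-37 [-0.02 -1.6  -0.17]
-43 [-0.02 -1.99 -0.1 ]
q [ 12.   7. 129. -27.  21.  42.] tz [ 0.439 -0.074 -0.895] ty [ 0.89  -0.096  0.445]
-49 [ 0.   -0.39  0.14]
-55 [ 0.   -0.77  0.32]
-61 [ 0.01 -1.13  0.54]
-67 [ 0.01 -1.46  0.8 ]
-73 [ 0.02 -1.76  1.08]
```

```bash
python3 -m handwheel '[{"ax":0,"ay":0,"az":0,"x":-0.01,"y":-0.33,"z":-0.24,"gripper":196},{"ax":0,"ay":0,"az":0,"x":-0.01,"y":-0.75,"z":-0.25,"gripper":196},{"ax":0,"ay":0,"az":0,"x":-0.02,"y":-1.2,"z":-0.22,"gripper":196},{"ax":0,"ay":0,"az":0,"x":-0.02,"y":-1.6,"z":-0.17,"gripper":196},{"ax":0,"ay":0,"az":0,"x":-0.02,"y":-1.99,"z":-0.1,"gripper":196},{"ax":0,"ay":0,"az":0,"x":-0.02,"y":-1.99,"z":-0.1,"gripper":196}]' | grep -E 'ee_pos|wrist|rot'; python3 look.py T02 top
```

```text
ee_pos: [0.4493, 0.0598, 0.1144]
eef_rot: [153.9, 1.4, 83.2]
wrist_force: [-3.5, 2.6, 5.1]
```

```bash
python3 circ.py -44 -74 5 -0.7 0.6 | tail -5;python3 circ.py -74 -104 5 0 0|tail -5
```

```text
-50 [ 0.   -0.4   0.13]
-56 [ 0.   -0.78  0.3 ]
-62 [ 0.   -1.14  0.52]
-68 [ 0.01 -1.47  0.76]
-74 [ 0.01 -1.77  1.04]
-80 [ 0.01 -0.26  0.32]
-86 [ 0.02 -0.49  0.68]
-92 [ 0.03 -0.68  1.05]
-98 [ 0.04 -0.83  1.44]
-104 [ 0.05 -0.94  1.84]
```

```bash
python3 -m handwheel '[{"ax":0,"ay":0,"az":0,"x":0,"y":-0.4,"z":0.13,"gripper":196},{"ax":0,"ay":0,"az":0,"x":0,"y":-0.78,"z":0.3,"gripper":196},{"ax":0,"ay":0,"az":0,"x":0,"y":-1.14,"z":0.52,"gripper":196},{"ax":0,"ay":0,"az":0,"x":0.01,"y":-1.47,"z":0.76,"gripper":196},{"ax":0,"ay":0,"az":0,"x":0.01,"y":-1.77,"z":1.04,"gripper":196},{"ax":0,"ay":0,"az":0,"x":0.01,"y":-1.77,"z":1.04,"gripper":196}]' | grep -E 'ee_pos|wrist|rot'; python3 look.py T03 top
python3 - <<'E'
from h import *
print(get_obs()['qpos'].round(0))
E
cat > roll.py <<'E'
from h import *
from scipy.optimize import least_squares as L
import sys
psi=np.radians(-5.5);c,s=np.cos(psi),np.sin(psi)
def mid(f):
    o=dict(np.load(f)); K=o['mtx'];z=o['z_map'];vv,uu=np.mgrid[0:400,0:640]
    P=(np.stack([(uu-K[0,2])/K[0,0]*z,(vv-K[1,2])/K[1,1]*z,z,np.ones_like(z)],-1)@o['pose'].T)[...,:3]
    d=P-np.array([.4885,.2102,0]); X=c*d[...,0]+s*d[...,1]; Y=-s*d[...,0]+c*d[...,1]; Z=P[...,2]
    m=(abs(Y)<.088)&(abs(X)<.024)&(Z>.09)&(Z<.125)&~((Y>-.02)&(Y<.03)); x,y,zz=X[m],Y[m],Z[m]
    b=1-(y/.09)**2   # bow shape
    r=L(lambda p:np.hypot(x-p[0]-p[1]*y-p[2]*b,zz-p[3]-p[4]*b-p[5]*y)-.016,[0,0,0,.098,0,0],loss='soft_l1',f_scale=.002).x*1000
    return r.round(2)
for f in sys.argv[1:]: r=mid(f); print(f,r,'bend angle from up toward back',np.degrees(np.arctan2(r[2],r[4])).round(0),'amp',np.hypot(r[2],r[4]).round(1))
E
python3 roll.py top0.npz T0*_top.npz
```

```text
ee_pos: [0.4384, 0.061, 0.0967]
eef_rot: [153.9, 1.4, 83.2]
wrist_force: [1.2, 6.0, -2.4]
[ 14.   7. 135. -37.  17.  53.]
top0.npz [ 9.000e-02  1.212e+01  1.570e+00  9.869e+01 -2.220e+00  4.130e+00] bend angle from up toward back 145.0 amp 2.7
T00_top.npz [ 0.   14.96  1.5  98.86 -2.45 -1.95] bend angle from up toward back 149.0 amp 2.9
T01_top.npz [-5.000e-02  1.156e+01  2.410e+00  9.773e+01  4.000e-01  7.700e-01] bend angle from up toward back 81.0 amp 2.4
T02_top.npz [-0.12 13.2   1.89 99.15 -0.16 -0.56] bend angle from up toward back 95.0 amp 1.9
T03_top.npz [-0.58 17.25  1.61 98.29  2.11 -1.51] bend angle from up toward back 37.0 amp 2.7
```

```bash
python3 -m handwheel '[{"ax":0,"ay":0,"az":0,"x":0.01,"y":-0.26,"z":0.32,"gripper":196},{"ax":0,"ay":0,"az":0,"x":0.02,"y":-0.49,"z":0.68,"gripper":196},{"ax":0,"ay":0,"az":0,"x":0.03,"y":-0.68,"z":1.05,"gripper":196},{"ax":0,"ay":0,"az":0,"x":0.04,"y":-0.83,"z":1.44,"gripper":196},{"ax":0,"ay":0,"az":0,"x":0.05,"y":-0.94,"z":1.84,"gripper":196},{"ax":0,"ay":0,"az":0,"x":0.05,"y":-0.94,"z":1.84,"gripper":196}]' | grep -E 'ee_pos|wrist|rot'; python3 look.py T04 top
python3 circ.py -104 -134 5 0 0; python3 circ.py -134 -164 5 0 0|tail -5
```

```text
ee_pos: [0.438, 0.061, 0.0758]
eef_rot: [154.0, 1.4, 83.2]
wrist_force: [1.7, 5.0, -4.1]
q [ 14.  10. 137. -47.  14.  64.] tz [ 0.433 -0.073 -0.898] ty [ 0.893 -0.096  0.439]
-110 [ 0.01 -0.07  0.41]
-116 [ 0.03 -0.09  0.83]
-122 [ 0.04 -0.07  1.25]
-128 [ 0.05 -0.    1.66]
-134 [0.07 0.11 2.07]
-140 [0.01 0.15 0.39]
-146 [0.03 0.34 0.76]
-152 [0.04 0.57 1.11]
-158 [0.05 0.83 1.44]
-164 [0.07 1.13 1.74]
```

```bash
python3 -m handwheel '[{"ax":0,"ay":0,"az":0,"x":0.02,"y":-0.07,"z":0.41,"gripper":196},{"ax":0,"ay":0,"az":0,"x":0.04,"y":-0.09,"z":0.83,"gripper":196},{"ax":0,"ay":0,"az":0,"x":0.06,"y":-0.07,"z":1.25,"gripper":196},{"ax":0,"ay":0,"az":0,"x":0.08,"y":0,"z":1.66,"gripper":196},{"ax":0,"ay":0,"az":0,"x":0.1,"y":0.11,"z":2.07,"gripper":196},{"ax":0,"ay":0,"az":0,"x":0.1,"y":0.11,"z":2.07,"gripper":196}]' | grep -E 'ee_pos|wrist|rot'; python3 look.py T05 top
python3 circ.py -164 -194 5 0 0
```

```text
ee_pos: [0.448, 0.0599, 0.0577]
eef_rot: [154.0, 1.4, 83.2]
wrist_force: [1.5, 4.5, -4.2]
q [ 13.  13. 137. -59.  11.  76.] tz [ 0.433 -0.074 -0.898] ty [ 0.894 -0.096  0.438]
-170 [0.01 0.33 0.26]
-176 [0.02 0.68 0.49]
-182 [0.03 1.05 0.68]
-188 [0.04 1.44 0.83]
-194 [0.05 1.84 0.94]
```

```bash
python3 -m handwheel '[{"ax":0.04,"ay":0,"az":0,"x":0.01,"y":0.09,"z":0.39,"gripper":196},{"ax":0.08,"ay":0,"az":0,"x":0.03,"y":0.22,"z":0.76,"gripper":196},{"ax":0.12,"ay":0,"az":0,"x":0.04,"y":0.39,"z":1.1,"gripper":196},{"ax":0.16,"ay":0,"az":0,"x":0.05,"y":0.59,"z":1.42,"gripper":196},{"ax":0.2,"ay":0,"az":0,"x":0.07,"y":0.83,"z":1.71,"gripper":196},{"ax":0.2,"ay":0,"az":0,"x":0.07,"y":0.83,"z":1.71,"gripper":196}]' | grep -E 'ee_pos|wrist|rot'; python3 look.py T06 top
python3 circ.py -164 -194 5 0 0;python3 circ.py -194 -224 5 0 0|tail -5
```

```text
ee_pos: [0.4631, 0.0581, 0.0463]
eef_rot: [165.5, 1.4, 83.1]
wrist_force: [1.1, 3.3, -3.4]
q [  9.  17. 128. -14.  23.  29.] tz [ 0.247 -0.054 -0.967] ty [ 0.962 -0.11   0.252]
-170 [0.01 0.37 0.19]
-176 [0.02 0.76 0.35]
-182 [0.03 1.16 0.46]
-188 [0.04 1.58 0.53]
-194 [0.05 1.99 0.56]
-200 [ 0.01  0.42 -0.02]
-206 [ 0.01  0.83 -0.08]
-212 [ 0.02  1.24 -0.18]
-218 [ 0.02  1.63 -0.33]
-224 [ 0.02  2.01 -0.52]
```

```bash
python3 -m handwheel '[{"ax":0,"ay":0,"az":0,"x":0.01,"y":0.37,"z":0.19,"gripper":196},{"ax":0,"ay":0,"az":0,"x":0.02,"y":0.76,"z":0.35,"gripper":196},{"ax":0,"ay":0,"az":0,"x":0.03,"y":1.16,"z":0.46,"gripper":196},{"ax":0,"ay":0,"az":0,"x":0.04,"y":1.58,"z":0.53,"gripper":196},{"ax":0,"ay":0,"az":0,"x":0.05,"y":1.99,"z":0.56,"gripper":196},{"ax":0,"ay":0,"az":0,"x":0.05,"y":1.99,"z":0.56,"gripper":196}]' | grep -E 'ee_pos|wrist|rot'; python3 look.py T07 top
python3 -m handwheel '[{"ax":0,"ay":0,"az":0,"x":0.01,"y":0.42,"z":-0.02,"gripper":196},{"ax":0,"ay":0,"az":0,"x":0.01,"y":0.83,"z":-0.08,"gripper":196},{"ax":0,"ay":0,"az":0,"x":0.02,"y":1.24,"z":-0.18,"gripper":196},{"ax":0,"ay":0,"az":0,"x":0.02,"y":1.63,"z":-0.33,"gripper":196},{"ax":0,"ay":0,"az":0,"x":0.02,"y":2.01,"z":-0.52,"gripper":196},{"ax":0,"ay":0,"az":0,"x":0.02,"y":2.01,"z":-0.52,"gripper":196}]' | grep -E 'ee_pos|wrist|rot'; python3 look.py T08 top
python3 circ.py -224 -254 5 0 0;python3 circ.py -254 -284 5 0 0|tail -5; python3 roll.py T0[4-8]_top.npz
```

```text
ee_pos: [0.4823, 0.056, 0.0455]
eef_rot: [165.5, 1.5, 83.2]
wrist_force: [0.0, 2.8, -6.0]
ee_pos: [0.5036, 0.0539, 0.0577]
eef_rot: [165.2, 1.5, 83.2]
wrist_force: [1.7, -6.2, -4.7]
q [  8.  18. 122. -12.  26.  25.] tz [ 0.251 -0.055 -0.966] ty [ 0.961 -0.109  0.256]
-230 [-0.    0.35 -0.22]
-236 [-0.    0.68 -0.48]
-242 [-0.01  0.98 -0.77]
-248 [-0.01  1.25 -1.1 ]
-254 [-0.02  1.48 -1.44]
-260 [-0.01  0.2  -0.37]
-266 [-0.02  0.35 -0.76]
-272 [-0.03  0.47 -1.16]
-278 [-0.04  0.54 -1.57]
-284 [-0.05  0.56 -1.99]
T04_top.npz [-0.29 15.   -0.27 98.52  2.11 -0.43] bend angle from up toward back -7.0 amp 2.1
T05_top.npz [-0.36 13.71 -1.19 98.28  2.25 -0.72] bend angle from up toward back -28.0 amp 2.5
T06_top.npz [-0.13 17.09 -2.51 99.4  -0.21  0.52] bend angle from up toward back -95.0 amp 2.5
T07_top.npz [-0.36 13.17 -2.39 99.25 -1.26 -4.54] bend angle from up toward back -118.0 amp 2.7
T08_top.npz [-0.84 14.22 -1.25 98.44 -1.12 -3.71] bend angle from up toward back -132.0 amp 1.7
```

```bash
python3 -m handwheel '[{"ax":0,"ay":0,"az":0,"x":0,"y":0.35,"z":-0.22,"gripper":196},{"ax":0,"ay":0,"az":0,"x":0,"y":0.68,"z":-0.48,"gripper":196},{"ax":0,"ay":0,"az":0,"x":-0.01,"y":0.98,"z":-0.77,"gripper":196},{"ax":0,"ay":0,"az":0,"x":-0.01,"y":1.25,"z":-1.1,"gripper":196},{"ax":0,"ay":0,"az":0,"x":-0.02,"y":1.48,"z":-1.44,"gripper":196},{"ax":0,"ay":0,"az":0,"x":-0.02,"y":1.48,"z":-1.44,"gripper":196}]' | grep -E 'ee_pos|wrist|rot'; python3 look.py T09 top
python3 circ.py -254 -284 5 0 0;python3 circ.py -284 -314 5 0 0|tail -5
```

```text
ee_pos: [0.5129, 0.0529, 0.0754]
eef_rot: [165.3, 1.5, 83.1]
wrist_force: [-2.1, -6.1, 1.0]
q [  8.  17. 120. -10.  29.  23.] tz [ 0.249 -0.055 -0.967] ty [ 0.961 -0.109  0.254]
-260 [-0.01  0.19 -0.37]
-266 [-0.02  0.35 -0.76]
-272 [-0.03  0.46 -1.16]
-278 [-0.04  0.53 -1.57]
-284 [-0.05  0.56 -1.99]
-290 [-0.01 -0.02 -0.42]
-296 [-0.03 -0.08 -0.83]
-302 [-0.04 -0.18 -1.24]
-308 [-0.06 -0.33 -1.63]
-314 [-0.07 -0.51 -2.01]
```

```bash
python3 -m handwheel '[{"ax":0,"ay":0,"az":0,"x":-0.01,"y":0.19,"z":-0.37,"gripper":196},{"ax":0,"ay":0,"az":0,"x":-0.02,"y":0.35,"z":-0.76,"gripper":196},{"ax":0,"ay":0,"az":0,"x":-0.03,"y":0.46,"z":-1.16,"gripper":196},{"ax":0,"ay":0,"az":0,"x":-0.04,"y":0.53,"z":-1.57,"gripper":196},{"ax":0,"ay":0,"az":0,"x":-0.05,"y":0.56,"z":-1.99,"gripper":196},{"ax":0,"ay":0,"az":0,"x":-0.05,"y":0.56,"z":-1.99,"gripper":196}]' | grep -E 'ee_pos|wrist|rot'; python3 look.py T10 top
python3 -m handwheel '[{"ax":0,"ay":0,"az":0,"x":-0.01,"y":-0.02,"z":-0.42,"gripper":196},{"ax":0,"ay":0,"az":0,"x":-0.03,"y":-0.08,"z":-0.83,"gripper":196},{"ax":0,"ay":0,"az":0,"x":-0.04,"y":-0.18,"z":-1.24,"gripper":196},{"ax":0,"ay":0,"az":0,"x":-0.06,"y":-0.33,"z":-1.63,"gripper":196},{"ax":0,"ay":0,"az":0,"x":-0.07,"y":-0.51,"z":-2.01,"gripper":196},{"ax":0,"ay":0,"az":0,"x":-0.07,"y":-0.51,"z":-2.01,"gripper":196}]' | grep -E 'ee_pos|wrist|rot'; python3 look.py T11 top
python3 circ.py -314 -344 5 0 0;python3 circ.py -344 -374 5 0 0|tail -5;python3 circ.py -374 -404 5 0 0|tail -5
```

```text
ee_pos: [0.5124, 0.0529, 0.0957]
eef_rot: [165.4, 1.5, 83.1]
wrist_force: [-3.4, -4.2, 0.5]
ee_pos: [0.5019, 0.0541, 0.1133]
eef_rot: [165.4, 1.5, 83.2]
wrist_force: [-4.3, -4.8, -1.0]
q [  8.  13. 118.  -9.  35.  21.] tz [ 0.247 -0.055 -0.968] ty [ 0.962 -0.109  0.251]
-320 [-0.01 -0.22 -0.35]
-326 [-0.03 -0.48 -0.68]
-332 [-0.04 -0.78 -0.98]
-338 [-0.06 -1.1  -1.25]
-344 [-0.07 -1.45 -1.48]
-350 [-0.01 -0.37 -0.19]
-356 [-0.02 -0.76 -0.35]
-362 [-0.03 -1.16 -0.46]
-368 [-0.04 -1.58 -0.53]
-374 [-0.05 -1.99 -0.55]
-380 [-0.01 -0.42  0.02]
-386 [-0.01 -0.83  0.08]
-392 [-0.01 -1.24  0.18]
-398 [-0.02 -1.63  0.33]
-404 [-0.02 -2.    0.52]
```

```bash
python3 -m handwheel '[{"ax":0,"ay":0,"az":0,"x":-0.01,"y":-0.22,"z":-0.35,"gripper":196},{"ax":0,"ay":0,"az":0,"x":-0.03,"y":-0.48,"z":-0.68,"gripper":196},{"ax":0,"ay":0,"az":0,"x":-0.04,"y":-0.78,"z":-0.98,"gripper":196},{"ax":0,"ay":0,"az":0,"x":-0.06,"y":-1.1,"z":-1.25,"gripper":196},{"ax":0,"ay":0,"az":0,"x":-0.07,"y":-1.45,"z":-1.48,"gripper":196},{"ax":0,"ay":0,"az":0,"x":-0.07,"y":-1.45,"z":-1.48,"gripper":196}]' | grep -E 'ee_pos|wrist|rot'; python3 look.py T12 top
python3 -m handwheel '[{"ax":0,"ay":0,"az":0,"x":-0.01,"y":-0.37,"z":-0.19,"gripper":196},{"ax":0,"ay":0,"az":0,"x":-0.02,"y":-0.76,"z":-0.35,"gripper":196},{"ax":0,"ay":0,"az":0,"x":-0.03,"y":-1.16,"z":-0.46,"gripper":196},{"ax":0,"ay":0,"az":0,"x":-0.04,"y":-1.58,"z":-0.53,"gripper":196},{"ax":0,"ay":0,"az":0,"x":-0.05,"y":-1.99,"z":-0.55,"gripper":196},{"ax":0,"ay":0,"az":0,"x":-0.05,"y":-1.99,"z":-0.55,"gripper":196}]' | grep -E 'ee_pos|wrist|rot'; python3 look.py T13 top
cat > fit.py <<'E'
from roll import mid,L
import glob,numpy as np
rows=[]
for f in sorted(glob.glob('T*_top.npz')):
    d=np.load(f); 
    ti=int(f[1:3]); a=np.radians(26 if ti<6 else 14.6); tz=np.array([np.sin(a)*.9954,0,-np.cos(a)])
    G=d['ee']-.015*tz; e=(G[0]-.4708)/.9954; h=G[2]-.0987; t=np.degrees(np.arctan2(e,h)); r=mid(f); rows.append((ti,t,np.hypot(e,h)*1e3,r[2],r[4],r[0]))
A=np.array(rows); print(A.round(1))
t=np.radians(A[:,1])
q=L(lambda p:np.r_[A[:,3]-p[1]*np.sin(t+p[0])-p[2],A[:,4]-p[1]*np.cos(t+p[0])-p[3]],[1.8,2.5,0,0],loss='soft_l1')
J=np.linalg.inv(q.jac.T@q.jac)*2*q.cost/(2*len(t)-4); print('phase',np.degrees(q.x[0]),'+-',np.degrees(J[0,0]**.5),q.x,'high at theta',-np.degrees(q.x[0]))
E
python3 fit.py
```

```text
ee_pos: [0.4845, 0.0561, 0.1236]
eef_rot: [165.4, 1.5, 83.2]
wrist_force: [-2.1, -4.9, -8.5]
ee_pos: [0.465, 0.0584, 0.1246]
eef_rot: [165.3, 1.4, 83.1]
wrist_force: [1.6, -1.9, -5.6]
[[ 0.000e+00  1.690e+01  4.010e+01  1.500e+00 -2.400e+00  0.000e+00]
 [ 1.000e+00 -1.070e+01  4.000e+01  2.400e+00  4.000e-01 -0.000e+00]
 [ 2.000e+00 -4.400e+01  4.060e+01  1.900e+00 -2.000e-01 -1.000e-01]
 [ 3.000e+00 -7.360e+01  4.080e+01  1.600e+00  2.100e+00 -6.000e-01]
 [ 4.000e+00 -1.033e+02  4.070e+01 -3.000e-01  2.100e+00 -3.000e-01]
 [ 5.000e+00 -1.330e+02  4.040e+01 -1.200e+00  2.200e+00 -4.000e-01]
 [ 6.000e+00 -1.631e+02  3.960e+01 -2.500e+00 -2.000e-01 -1.000e-01]
 [ 7.000e+00  1.687e+02  3.940e+01 -2.400e+00 -1.300e+00 -4.000e-01]
 [ 8.000e+00  1.322e+02  3.940e+01 -1.200e+00 -1.100e+00 -8.000e-01]
 [ 9.000e+00  1.029e+02  3.950e+01 -3.000e-01 -2.700e+00 -1.200e+00]
 [ 1.000e+01  7.310e+01  3.970e+01  1.200e+00 -3.700e+00 -1.200e+00]
 [ 1.100e+01  4.330e+01  4.000e+01  1.700e+00 -2.900e+00 -6.000e-01]
 [ 1.200e+01  1.420e+01  4.060e+01  2.300e+00 -1.800e+00 -4.000e-01]
 [ 1.300e+01 -1.340e+01  4.150e+01  2.000e+00 -2.000e+00 -2.200e+00]]
phase 99.63902301785575 +- 4.801453774036363 [ 1.73902902  2.41570916  0.10544947 -0.76351449] high at theta -99.63902301785575
```

```bash
python3 circ.py -374 -404 5 0.3 -1 | tail -5;python3 circ.py -404 -434 5 0 0|tail -5;python3 circ.py -434 -460 5 0 0|tail -5
```

```text
-380 [-0.01 -0.42  0.04]
-386 [-0.01 -0.83  0.12]
-392 [-0.01 -1.24  0.24]
-398 [-0.02 -1.63  0.41]
-404 [-0.02 -2.    0.62]
-410 [ 0.   -0.35  0.22]
-416 [ 0.   -0.68  0.48]
-422 [ 0.01 -0.98  0.78]
-428 [ 0.01 -1.25  1.1 ]
-434 [ 0.02 -1.48  1.45]
-439 [ 0.01 -0.17  0.32]
-444 [ 0.01 -0.31  0.65]
-450 [ 0.02 -0.42  1.  ]
-455 [ 0.03 -0.5   1.35]
-460 [ 0.04 -0.55  1.71]
```

```bash
python3 -m handwheel '[{"ax":0,"ay":0,"az":0,"x":-0.01,"y":-0.42,"z":0.04,"gripper":196},{"ax":0,"ay":0,"az":0,"x":-0.01,"y":-0.83,"z":0.12,"gripper":196},{"ax":0,"ay":0,"az":0,"x":-0.01,"y":-1.24,"z":0.24,"gripper":196},{"ax":0,"ay":0,"az":0,"x":-0.02,"y":-1.63,"z":0.41,"gripper":196},{"ax":0,"ay":0,"az":0,"x":-0.02,"y":-2,"z":0.62,"gripper":196},{"ax":0,"ay":0,"az":0,"x":-0.02,"y":-2,"z":0.62,"gripper":196}]' | grep -E 'ee_pos|wrist|rot'; python3 look.py T14 top
python3 -m handwheel '[{"ax":0,"ay":0,"az":0,"x":0,"y":-0.35,"z":0.22,"gripper":196},{"ax":0,"ay":0,"az":0,"x":0,"y":-0.68,"z":0.48,"gripper":196},{"ax":0,"ay":0,"az":0,"x":0.01,"y":-0.98,"z":0.78,"gripper":196},{"ax":0,"ay":0,"az":0,"x":0.01,"y":-1.25,"z":1.1,"gripper":196},{"ax":0,"ay":0,"az":0,"x":0.02,"y":-1.48,"z":1.45,"gripper":196},{"ax":0,"ay":0,"az":0,"x":0.02,"y":-1.48,"z":1.45,"gripper":196}]' | grep -E 'ee_pos|wrist|rot'; python3 look.py T15 top
python3 -m handwheel '[{"ax":0,"ay":0,"az":0,"x":0.01,"y":-0.17,"z":0.32,"gripper":196},{"ax":0,"ay":0,"az":0,"x":0.01,"y":-0.31,"z":0.65,"gripper":196},{"ax":0,"ay":0,"az":0,"x":0.02,"y":-0.42,"z":1,"gripper":196},{"ax":0,"ay":0,"az":0,"x":0.03,"y":-0.5,"z":1.35,"gripper":196},{"ax":0,"ay":0,"az":0,"x":0.04,"y":-0.55,"z":1.71,"gripper":196},{"ax":0,"ay":0,"az":0,"x":0.04,"y":-0.55,"z":1.71,"gripper":196}]'; for i in 16 17 18 19 20 21 22 23 24 25; do python3 look.py T$i top; done
python3 look.py U side
python3 fit.py | tail -14
python3 - <<'E'
from h import *
t=np.mean([np.load(f'T{i}_top.npz')['color'].astype(float) for i in (13,14,15,16)],0); a=np.load('T00_top.npz')['color'].astype(float)
# machine shift by phase correlation on left cheek / back bar
for (v0,v1,u0,u1) in ((190,232,215,243),(188,206,255,285)):
    A=cv2.cvtColor(a[v0:v1,u0:u1].astype(np.uint8),6).astype(np.float32);
    for i in(8,13,16):
        B=cv2.cvtColor(np.load(f'T{i:02d}_top.npz')['color'][v0:v1,u0:u1],6).astype(np.float32); print(i,cv2.phaseCorrelate(A,B,cv2.createHanningWindow(A.shape[::-1],cv2.CV_32F)))
E
```

```text
ee_pos: [0.4474, 0.0602, 0.1165]
eef_rot: [165.1, 1.3, 83.1]
wrist_force: [-12.9, 1.5, 24.4]
ee_pos: [0.4333, 0.0614, 0.0944]
eef_rot: [165.7, 1.5, 83.2]
wrist_force: [-7.1, 5.1, 1.5]
time_s: 29.8
ee_pos: [0.4329, 0.0613, 0.0763]
eef_rot: [165.6, 1.5, 83.2]
wrist_force: [-3.8, 4.9, -2.4]
finger_gap: 0.0204
finger_force: 40.0
 [ 1.300e+01 -1.340e+01  4.150e+01  2.000e+00 -2.000e+00 -2.200e+00]
 [ 1.400e+01 -4.020e+01  4.230e+01  1.900e+00  3.000e-01 -2.900e+00]
 [ 1.500e+01 -7.610e+01  4.270e+01  0.000e+00  3.000e-01 -1.800e+00]
 [ 1.600e+01 -1.007e+02  4.260e+01 -8.000e-01  1.800e+00 -2.200e+00]
 [ 1.700e+01 -1.006e+02  4.260e+01  4.000e-01  1.800e+00 -3.200e+00]
 [ 1.800e+01 -1.007e+02  4.260e+01 -5.000e-01  2.700e+00 -2.600e+00]
 [ 1.900e+01 -1.006e+02  4.260e+01  3.000e-01  1.900e+00 -2.900e+00]
 [ 2.000e+01 -1.007e+02  4.260e+01 -9.000e-01  2.400e+00 -2.100e+00]
 [ 2.100e+01 -1.007e+02  4.260e+01 -4.000e-01  1.300e+00 -2.900e+00]
 [ 2.200e+01 -1.006e+02  4.260e+01 -2.000e-01  7.000e-01 -2.500e+00]
 [ 2.300e+01 -1.006e+02  4.260e+01 -1.700e+00  3.600e+00 -2.000e+00]
 [ 2.400e+01 -1.007e+02  4.260e+01 -3.000e-01  2.000e+00 -2.500e+00]
 [ 2.500e+01 -1.007e+02  4.260e+01 -1.600e+00  1.900e+00 -2.000e+00]]
phase 95.99951424830708 +- 4.063693710205792 [ 1.6755076   2.4963525  -0.10046976 -0.72459018] high at theta -95.99951424830708
8 ((0.1310163996025686, 0.7709377741135377), 0.9343035987571434)
13 ((0.13307465471430469, 0.4127978636527061), 0.9851437441507975)
16 ((0.03883196391049282, 1.4011479294111702), 0.9806562236503319)
8 ((0.15360016908794627, 0.2629343811649427), 0.9413298814385026)
13 ((-0.3707996972609582, 0.7946026756202613), 0.40267706358874283)
16 ((-1.1317997405055316, 1.5657925083017457), 0.35721999892482054)
```

The machine slid about 2.4 mm forward near the top of the second pass. I'll refit with shared yaw and height and the shift taken into account.

```bash
cat > fit2.py <<'E'
from h import *
from scipy.optimize import least_squares as L
import glob
psi=np.radians(-6.2);c,s=np.cos(psi),np.sin(psi)
def pts(f):
    o=dict(np.load(f)); K=o['mtx'];z=o['z_map'];vv,uu=np.mgrid[180:245,205:300]; z=z[180:245,205:300]
    P=(np.stack([(uu-K[0,2])/K[0,0]*z,(vv-K[1,2])/K[1,1]*z,z,np.ones_like(z)],-1)@o['pose'].T)[...,:3]
    d=P-np.array([.4885,.2102,0]); X=c*d[...,0]+s*d[...,1]; Y=-s*d[...,0]+c*d[...,1]; Z=P[...,2]
    m=(abs(Y)<.086)&(X>-.028)&(X<.026)&(Z>.092)&(Z<.125)&~((Y>-.02)&(Y<.03)); return X[m]*1e3,Y[m]*1e3,Z[m]*1e3,o['ee']
fs=sorted(glob.glob('T*_top.npz'));D=[pts(f) for f in fs]
th=[]; late=[]
for f,d in zip(fs,D):
    i=int(f[1:3]); a=np.radians(26 if i<6 else 14.6); G=d[3]-.015*np.array([np.sin(a)*.9954,0,-np.cos(a)])
    sh=-.0024 if i>=13 else 0
    th.append(np.arctan2((G[0]-.4708)/.9954-sh,G[2]-.0987)); late.append(i>=13)
th=np.array(th)
def res(p,free=False):
    ph,A,z0,yaw,tl=p[:5]; out=[]
    for k,(x,y,z,_) in enumerate(D):
        b=(1-(y/90)**2); t=th[k]+ph
        out.append(np.hypot(x-p[5+k]-yaw*y-A*np.sin(t)*b,z-z0-tl*y-A*np.cos(t)*b)-16)
    return np.concatenate(out)
q=L(res,np.r_[1.7,3,98,0,0,np.zeros(len(D))],loss='soft_l1',f_scale=2)
C=np.linalg.inv(q.jac.T@q.jac)*2*q.cost/len(q.fun)
print('phase',np.degrees(q.x[0]),'+-',np.degrees(C[0,0]**.5),'A,z0,yaw,tilt',q.x[1:5].round(3)); print('xshift',q.x[5:].round(1))
print('theta now',np.degrees(th[-1]),'bend now',np.degrees(th[-1]+q.x[0]))
# free per-group bend (cx,cz) using common z0,yaw
for name,idx in [(f[:3],[i]) for i,f in enumerate(fs[:16])]+[('final',list(range(16,len(fs))))]:
    x,y,z=[np.concatenate([D[i][j] for i in idx]) for j in range(3)]; b=1-(y/90)**2
    r=L(lambda p:np.hypot(x-p[0]-q.x[3]*y-p[1]*b,z-q.x[2]-q.x[4]*y-p[2]*b)-16,[0,0,0],loss='soft_l1',f_scale=2).x
    be=np.degrees(np.arctan2(r[1],r[2])); print(name,r.round(2),'bend',be.round(),'theta',np.degrees(th[idx[0]]).round(),'diff',((be-np.degrees(th[idx[0]]))%360).round())
E
python3 fit2.py
```

```text
phase 107.49702888247465 +- 1.5923070412757585 A,z0,yaw,tilt [ 2.7270e+00  9.8136e+01  2.0000e-03 -0.0000e+00]
xshift [-0.5 -0.3 -0.5 -0.5 -0.6 -0.5 -0.3 -0.1 -0.2 -0.6 -0.4 -0.4 -0.4 -2.7
 -3.4 -2.8 -3.  -3.2 -3.1 -3.  -2.9 -3.3 -2.8 -3.2 -3.  -3.2]
theta now -101.28819390901245 bend now 6.208834973462197
T00 [-0.04  1.55 -1.39] bend 132.0 theta 17.0 diff 115.0
T01 [-0.29  2.77 -0.23] bend 95.0 theta -11.0 diff 105.0
T02 [-0.61  2.59  1.28] bend 64.0 theta -44.0 diff 108.0
T03 [-0.15  1.01  2.31] bend 24.0 theta -74.0 diff 97.0
T04 [-0.71  0.33  2.65] bend 7.0 theta -103.0 diff 110.0
T05 [-1.02 -0.27  2.44] bend -6.0 theta -133.0 diff 127.0
T06 [-0.34 -2.25  1.6 ] bend -55.0 theta -163.0 diff 109.0
T07 [-0.22 -2.58  0.33] bend -83.0 theta 169.0 diff 109.0
T08 [-0.76 -1.37 -0.68] bend -116.0 theta 132.0 diff 111.0
T09 [-1.56  0.17 -2.44] bend 176.0 theta 103.0 diff 73.0
T10 [-1.14  1.13 -2.4 ] bend 155.0 theta 73.0 diff 82.0
T11 [-0.81  1.98 -2.48] bend 141.0 theta 43.0 diff 98.0
T12 [-0.51  2.5  -1.3 ] bend 117.0 theta 14.0 diff 103.0
T13 [-2.26  1.97 -0.48] bend 104.0 theta -10.0 diff 114.0
T14 [-3.24  2.33  0.96] bend 68.0 theta -38.0 diff 105.0
T15 [-2.56  0.99  2.3 ] bend 23.0 theta -75.0 diff 99.0
final [-3.04  0.23  2.81] bend 5.0 theta -101.0 diff 106.0
```

The bend now points +5° to 6° toward the back, so I'll turn about -6° more and look again.

```bash
python3 circ.py -101 -107 2 0 0
```

```text
q [ 11.  11. 129. -12.  27.  28.] tz [ 0.244 -0.054 -0.968] ty [ 0.963 -0.109  0.248]
-104 [ 0.01 -0.01  0.21]
-107 [ 0.01 -0.    0.42]
```

```bash
python3 -m handwheel '[{"ax":0,"ay":0,"az":0,"x":0.01,"y":-0.02,"z":0.21,"gripper":196},{"ax":0,"ay":0,"az":0,"x":0.01,"y":-0.02,"z":0.42,"gripper":196},{"ax":0,"ay":0,"az":0,"x":0.01,"y":-0.02,"z":0.42,"gripper":196},{"ax":0,"ay":0,"az":0,"x":0.01,"y":-0.02,"z":0.42,"gripper":196}]' | grep -E 'ee_pos|wrist'
python3 -m handwheel '[{"ax":0,"ay":0,"az":0,"x":0,"y":0,"z":0,"gripper":191},{"ax":0,"ay":0,"az":0,"x":0,"y":0,"z":0,"gripper":185},{"ax":0,"ay":0,"az":0,"x":0,"y":0,"z":0,"gripper":170},{"ax":0,"ay":0,"az":0,"x":0,"y":0,"z":0,"gripper":120},{"ax":0,"ay":0,"az":0,"x":0,"y":0,"z":0,"gripper":110},{"ax":0,"ay":0,"az":0,"x":0,"y":0,"z":0,"gripper":110},{"ax":0,"ay":0,"az":0,"x":0,"y":0,"z":0,"gripper":110}]'
python3 look.py V00; for i in 1 2 3 4 5 6 7 8 9; do python3 look.py V0$i top; done
cp fit2.py fit3.py; sed -i "s/^fs=sorted.*/fs=sorted(glob.glob('T*_top.npz'));nT=len(fs);fs+=sorted(glob.glob('V*_top.npz'));D=[pts(f) for f in fs]/; s/i=int(f\[1:3\])/i=int(f[1:3])+(30 if f[0]=='V' else 0)/; s/list(range(16,len(fs)))/list(range(nT,len(fs)))/" fit3.py; python3 fit3.py | grep -E 'phase|final|now'
```

```text
ee_pos: [0.4339, 0.0613, 0.0724]
wrist_force: [-4.0, 5.1, -2.8]
time_s: 31.45
ee_pos: [0.4366, 0.0607, 0.0733]
eef_rot: [165.3, 1.4, 83.1]
wrist_force: [-0.2, -0.1, -0.4]
finger_gap: 0.0484
finger_force: 0.0
phase 106.81389627482093 +- 1.5009445390013567 A,z0,yaw,tilt [ 2.751e+00  9.812e+01  1.000e-03 -0.000e+00]
theta now -107.09786107799223 bend now -0.28396480317129635
final [-2.95 -0.29  2.77] bend -6.0 theta -107.0 diff 101.0
```

```bash
python3 -m handwheel '[{"ax":0,"ay":0,"az":0,"x":0,"y":0,"z":-1.5,"gripper":110},{"ax":0,"ay":0,"az":0,"x":0,"y":0,"z":-4,"gripper":110},{"ax":0,"ay":0,"az":0,"x":0,"y":0,"z":-8,"gripper":110},{"ax":0,"ay":0,"az":0,"x":0,"y":0,"z":-12,"gripper":110},{"ax":0,"ay":0,"az":0,"x":0,"y":0,"z":-16,"gripper":110},{"ax":0,"ay":0,"az":0,"x":-6,"y":-5,"z":-18,"gripper":110},{"ax":0,"ay":0,"az":0,"x":-12,"y":-8,"z":-18,"gripper":110},{"ax":0,"ay":0,"az":0,"x":-18,"y":-8,"z":-18,"gripper":110},{"ax":0,"ay":0,"az":0,"x":-24,"y":-8,"z":-18,"gripper":110},{"ax":0,"ay":0,"az":0,"x":-30,"y":-8,"z":-18,"gripper":110},{"ax":0,"ay":0,"az":0,"x":-30,"y":-8,"z":-18,"gripper":110},{"ax":0,"ay":0,"az":0,"x":-30,"y":-8,"z":-18,"gripper":110}]'
mkdir -p old; mv V*_top.npz old/; for i in 0 1 2 3 4 5 6 7 8 9; do python3 look.py V1$i top; done; python3 look.py W
python3 fit3.py | grep -E 'phase|final|now'
python3 - <<'E'
import dial; from dial import *
np.set_printoptions(linewidth=220); m=np.load('med.npy')
o=np.load('W_side.npz'); 
for f in(.010,.012,.014,.016): print((polar(o,.2223,f)-m).round().astype(int))
a=np.load('W_top.npz')['color'];b=o['color']
save('w',np.hstack([cv2.resize(a[150:250,190:330],(392,280)),cv2.resize(b[110:230,220:388],(392,280))]))
E
```

```text
time_s: 33.2
ee_pos: [0.2779, -0.221, 0.235]
eef_rot: [165.3, 1.5, 83.0]
wrist_force: [2.3, 0.9, 0.5]
finger_gap: 0.0485
finger_force: 0.0
phase 94.50682929864801 +- 1.304010586962523 A,z0,yaw,tilt [ 2.8640e+00  9.8215e+01  2.0000e-03 -1.0000e-03]
theta now -52.19034528537388 bend now 42.316484013274135
final [-3.04 -0.01  2.88] bend -0.0 theta -52.0 diff 52.0
[-37 -48 -50 -43 -45 -59 -66 -73 -73 -65 -55 -48 -39 -28  -8  23  38  31  13   1 -10 -14 -21 -30]
[-12 -15 -13  -8 -11 -25 -38 -43 -40 -33 -26 -20 -10  -4   6  24  22  20  11   5   3   3  -2 -10]
[  6   0  -1  10  13   2  -9 -12 -11  -9  -5  -4   1   9  15  20   0  -1   0   0   3   8   8   5]
[  8   6   2   2   5  11   8  10   6   5   6   6   9   6   2   7 -20 -23 -17 -12  -5   6   8   6]
```

View pics/w.png

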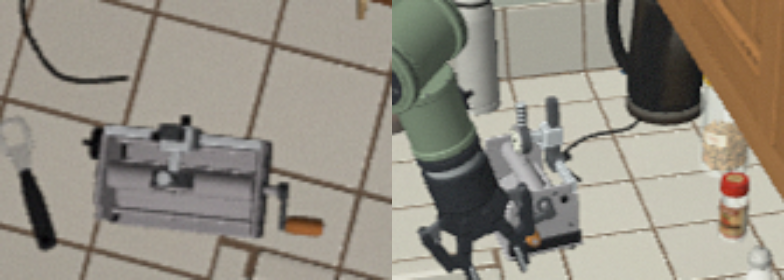

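The released state reads a bend angle of 0° (straight up). The needle is at about 250°, a plunger of about 11.7 mm, which matches the expected maximum. The gripper is clear of everything, so I'm handing in.

```bash
python3 -c "
from workcell import *
print(sign_off())"
```

```text
the job is handed in; nothing more can be done
None
```

Handed in at about 34 s: the gauge was lowered (first to about 13 mm of plunger, then raised to about 8) and the roller turned about 1¼ turns, ending with the high spot at 0° ± a few degrees under the plunger. By estimate the plunger stayed between about 5 and 13 mm of its 16, but the crank pushed the loose machine about 3 mm forward, which I did not correct.

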